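# Pry an engine up onto its display catch

## Robot

A 6-joint arm with a two-finger parallel gripper is mounted at the origin on the work surface. World frame = base frame: x ahead of the robot, y to its left, z up, the work surface at z = 0. Lengths are in m, angles in rad, forces in N, time in s.
With the tool pointing down it reaches from about 0.375 to 0.9 m from the base axis. Payload 3.1 kg.
Tool frame: the origin (TCP) lies at the very end of the fingers, on their centre line; the grasp point (between the pads) lies 19 mm behind it; z points along the fingers, y is the direction in which the jaws open and shut (so a half turn about z gives the same grasp; the last joint's range is limited). The gripper opens to 85 mm and grips with 20 to 120 N. Pads are 22 mm wide; open, the fingers measure 114 mm over their backs; the gripper's body (76 mm by 85 mm) begins 54 mm behind the grasp point. The pads swing forward as they close: fully open they stand 13 mm farther back than shut.
Start: joints at [-1.524, 0.527, 1.433, -0, 1.181, -0.178], TCP at [0.14, -0.609, 0.205] pointing down, gripper open.
Joint ranges: [-3.08, 3.08], [-0.75, 2.2], [0.22, 2.44], [-1.43, 4.57], [0, 2.65], [-2.85, 2.85]. Speed limits (rad/s): [2.79, 2.79, 3.14, 3.14, 3.14, 3.14].

## Interface

Orientations are given as a unit quaternion [x, y, z, w].
In Python, from station import manip gives the robot as it stands.
- The arm moves only by the tool send_rows, never from a script. Its argument "motion" is a list of rows, each an object with "gripper": the finger opening in mm, from 0 to 85.4; "travel": the shift along the tool's x, y, z in mm, a list of three; "rotation": the turn, a rotation vector about the tool's x, y, z in degrees, a list of three. In form: [{"gripper": gripper, "travel": [x, y, z], "rotation": [ax, ay, az]}, ...]. A call has 1 to 12 rows; each row shifts and turns the commanded pose from where the row before left it, along the tool's axes as they then stand; what a row does not reach is not made up. A row lasts 1/12 s, in which the tool goes at most 41.7 mm and 7.16 degrees, less where a joint would pass 70% of its speed; a pose out of reach is approached as far as the arm can. A call is refused whole if a number of a shift passes 41.7 or a number of a turn 7.16, either way. A call with a gripper value outside its range is refused whole. The fingers move at their own pace and stop on an object; "newtons" is the grip in N (left out, the last holds). Time passes only in rows, so rows that do not move let the fingers close. It gives the time, the measured TCP pose, the force and the opening at its end, in the units of the state.
- manip.sense(): the state, without advancing time (a new reading comes with each control period).
- manip.snapshot(name): name is "scene" or "side" or "wrist"; returns the picture (384x512x3 uint8, red, green, blue); there is no depth.
- manip.calibration(name): a dict with "fx", "fy", "cx", "cy" (pixels), "k1" (the pictures are not rectified: a ray, as slopes to the right and down, at radius r is drawn at 1 + k1 r^2 times it, then the intrinsics apply), "cam_to_world" (4x4, takes a point from camera to world coordinates). Camera axes: x right, y down, z forward; pixel columns grow to the right and rows downward; lengths in m; the calibration is good to about 2 mm. A picture is of the moment at which its call begins: read the wrist's pose just before it. calibration takes no time and is no camera call; for the wrist camera it gives the pose at the moment of the call.
- manip.sign_off(): hands the job in, once; it reports no verdict.
The state is a dict: "t": time; "q": joint angles; "qd": joint speeds; "tau": joint torques, N m; "tcp_pos": TCP position; "tool_rot": TCP orientation; "force": force on the tool from outside, world axes, zero at the start; "ft_torque": the same for the moment, N m; "finger_gap": opening from 0.0 (shut) to 1.0 (fully open).
Only numpy, scipy, OpenCV 4.12 (cv2) and the standard library are available. Lean on these libraries where they do the work, as an engineer would, in place of code of your own. Each camera call takes 0.05 s, during which the arm holds its last target. There are 200 camera calls.

## Task

Take the pry bar from the rubber mat, lay it over the yellow fulcrum with its flat tip under the lip of the engine's base plate, and lever the plate up just until the red spring catch slides in beneath it, without jamming the plate against the blue keepers. Let the engine down gently onto the catch, pull the bar out and lay it flat on the mat again. Raise the engine only with the bar, do not touch the engine or the catch with the gripper, and leave the other goods where they are.

Things in the scene. Friction and masses are not known exactly. Their poses are not given: they have to be found in the camera images.
- stand: Light grey display stand, fixed to the table, 170 (x) x 297 (y) x 50 mm high, top 50 mm above the table; it reaches from y -200 to y +97. Origin on the table below the middle of the engine's place. The prying side is its -y side: the fulcrum's crest is at y -145, the engine plate's edge at y -80, z is up. All things on the stand are given in this frame.
- engine: Heavy (about 4.3 to 8.9 kg, it varies) finned engine, 185 mm high in all, on a dark cast base plate 130 (x) x 160 (y) x 36 mm thick, standing loose on the stand. Origin: middle of the plate's underside; axes as the stand's when down. Lifting its lip (-y side) tips the plate about its far (+y) bottom edge. A fence 2 mm behind the plate keeps it from sliding back.
- engine_lip (a point): Middle of the lower outer edge of the lip, 100 mm towards -y and 24 mm above the engine's origin. The lip, 60 mm wide (x) and 12 mm thick, sticks out 20 mm from the middle of the plate's -y edge: below it is an open pocket 24 mm high and 20 mm deep, whose back is the plate's edge.
- fulcrum_top (a point): Middle of the crest of the yellow fulcrum: a round crest along the stand's x, radius 11 mm, 65 mm from the back of the lip's pocket, 82 mm above the table when unloaded. Cheeks 38 mm apart inside stand 12 mm above the crest and keep the bar from slipping off sideways. The point sinks with the fulcrum.
- fulcrum (a joint): How far the fulcrum has sunk into its rubber cushion, m: 0 unloaded, at most 0.018; about 5 N per mm.
- catch (a joint): Travel of the red spring catch (its 0.02 m wide noses stand at x +-48 mm on the stand) towards the engine, m: about 0.001 to 0.004 while its noses press on the plate's edge with about 4 N, 0.016 when it has sprung fully in under the plate. Its noses' tops are 14 mm above the stand, so it springs in when the plate's -y edge has been lifted just over 14 mm.
- catch_nose (a point): Point midway between the two noses of the catch, at their front faces, at their top; moves with the catch.
- keepers: Two blue fixed hooks on the stand (posts at x +-78 mm, y -55 mm) reaching over the plate's rim; the plate's top meets them when its -y edge has been lifted about 16.5 mm. Their tops are 109 mm above the table.
- bar: Straight steel pry bar 340 mm long, 0.7 kg, flat underside all along. Origin: middle of its length on the underside; x points to the tip, z up. Orange handle from x -170 to +4 mm, 24 wide, 18 high; shaft 16 wide, 14 high to x +124; flat tip 24 wide, 7 high to x +170. Starts lying flat along the mat. It balances at about x -35 mm.
- bar_tip (a point): End of the bar's flat tip, on the underside, 170 mm from the origin.
- bar_grip (a point): Point in the handle, 55 mm behind the origin and 9 mm above the underside.
- mat: Blue-grey rubber mat 420 (x) x 150 (y) x 3 mm, fixed to the table; origin at the centre of its underside.
- lamp_a: Bystander: amber fog lamp, 110 mm across, 77 high; origin at its underside.
- lamp_b: Bystander: amber fog lamp, 120 mm across, 77 high; origin at its underside.
- lamp_c: Bystander: clear-glass fog lamp, 110 mm across, 77 high, beside the stand; origin at its underside.
- lamp_d: Bystander: small amber lamp, 72 mm across, 77 high, beside the stand; origin at its underside.
- tin: Bystander: small tin with a red band, 48 mm across, 70 high, behind the stand's far end; origin at its underside.
- wrench: Bystander: steel wrench 150 mm long, lying on the table.
- oilcan: Bystander: can with a yellow band, 72 mm across, 140 high; origin at its underside.
- jar: Bystander: glass jar with red cap, 60 mm across, 90 high; origin at its underside.

How it is judged:
By the outcome, as a careful person would: the job done as asked, in the order asked, and still so for the second after the job is handed in, with the robot touching nothing.
It also fails if it takes over 67 s, if anything falls off the work surface, if the arm or the gripper's body presses on something with over 40 N, if the wrist force passes 120 N, or if a joint passes its speed limit or range.

## Working session

There is one attempt and no reset: what is moved stays moved. The work goes in short steps, Python scripts to look and compute and a tool call to move; the robot and the scene stay as the last step left them, time stands still between calls to the robot, and variables do not carry over. Pictures are saved under pics/ and viewed, about 8 in all and at most 12, crops included, and the job is handed in when it is done.

Besides the shell and the picture viewer there is one more tool, called after "Call:" as name([rows], argument=value, ...), one row to a line, values as JSON. send_rows: Moves the arm, as the interface text tells. Its arguments: {"type":"object","properties":{"motion":{"type":"array","items":{"type":"object","properties":{"gripper":{"type":"number"},"travel":{"type":"array","items":{"type":"number"}},"rotation":{"type":"array","items":{"type":"number"}}}}},"newtons":{"type":"number"}},"required":["motion"]}

```bash
mkdir -p pics; ls; python3 - <<'E'
from station import manip
import cv2,numpy as np
s=manip.sense();print({k:np.round(v,3).tolist() for k,v in s.items()})
for n in ["scene","side","wrist"]:
    c=manip.calibration(n);print(n,c["fx"],c["fy"],c["cx"],c["cy"],c["k1"],np.round(c["cam_to_world"],4).tolist())
    im=manip.snapshot(n)[:,:,::-1]
    cv2.imwrite(f"pics/{n}0.png",im); cv2.imwrite(f"pics/{n}0b.png",cv2.resize(im,(800,600),interpolation=cv2.INTER_CUBIC))
E
```

```text
pics
{'t': 0.0, 'q': [-1.523, 0.528, 1.434, -0.0, 1.181, -0.179], 'qd': [0.0, 0.001, -0.0, -0.0, -0.001, 0.001], 'tau': [-0.001, -44.236, -17.802, -0.0, 0.008, 0.0], 'tcp_pos': [0.14, -0.608, 0.204], 'tool_rot': [0.994, 0.113, 0.0, -0.001], 'force': [0.087, 0.209, 0.494], 'ft_torque': [-0.008, -0.046, -0.003], 'finger_gap': 0.999}
scene 484.6411467202282 484.6411467202282 248.14899023195974 187.50695823310915 0.02597993047329024 [[0.5765, 0.6415, -0.506, 1.4173], [0.817, -0.462, 0.3452, -0.5101], [-0.0123, -0.6124, -0.7905, 1.3964], [0.0, 0.0, 0.0, 1.0]]
side 413.82666134894663 413.82666134894663 256.4985650553702 190.07449246477114 -0.13667374628061224 [[-0.9808, -0.1202, 0.1533, 0.3708], [-0.1948, 0.6168, -0.7626, 1.1041], [-0.0028, -0.7779, -0.6284, 0.9419], [0.0, 0.0, 0.0, 1.0]]
wrist 299.37475639964714 299.37475639964714 254.31543140872392 194.0460136703472 -0.07382461926636066 [[0.2244, -0.9297, -0.2922, 0.2165], [-0.9745, -0.2148, -0.0648, -0.5913], [-0.0025, 0.2993, -0.9542, 0.3734], [0.0, 0.0, 0.0, 1.0]]
```

View pics/scene0b.png

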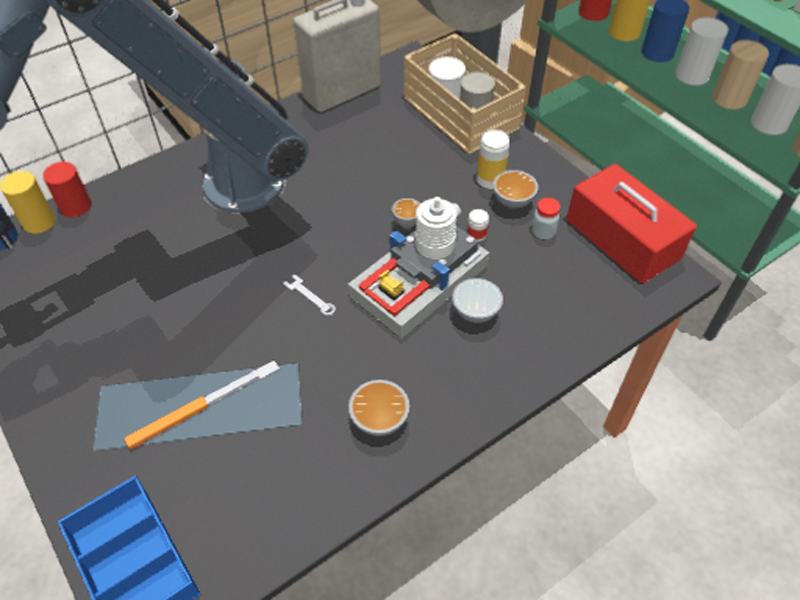

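View pics/side0b.png

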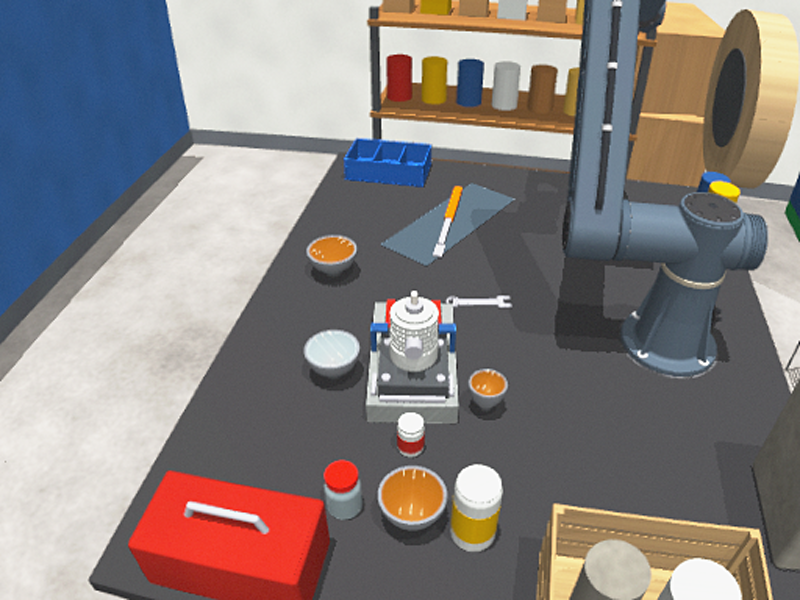

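Scene: the bar's on the mat (scene 800-px: handle end ~(130,443), tip ~(275,368)), and the stand is around (420,270) with its fulcrum facing the camera and mat. I'll enlarge both for precise reading.

```bash
cat > h.py <<'E'
from station import manip
import cv2,numpy as np
from scipy.spatial.transform import Rotation as R
def K(c): return np.array([[c["fx"],0,c["cx"]],[0,c["fy"],c["cy"]],[0,0,1]])
def ray(c,uv):
    d=(np.array(uv,float)-[c["cx"],c["cy"]])/[c["fx"],c["fy"]]; s=d.copy()
    for _ in range(20): s=d/(1+c["k1"]*(s@s))
    T=c["cam_to_world"]; return T[:3,3],T[:3,:3]@np.r_[s,1]
def onz(c,uv,z):
    o,d=ray(c,uv); return o+d*(z-o[2])/d[2]
def proj(c,P):
    P=np.atleast_2d(P); T=np.linalg.inv(c["cam_to_world"]); p=P@T[:3,:3].T+T[:3,3]
    s=p[:,:2]/p[:,2:]; s=s*(1+c["k1"]*(s**2).sum(1,keepdims=True))
    return s*[c["fx"],c["fy"]]+[c["cx"],c["cy"]]
def crop(im,x0,y0,w,h,k):
    o=cv2.resize(im[y0:y0+h,x0:x0+w],None,fx=k,fy=k,interpolation=cv2.INTER_CUBIC)
    for i in range(0,w,10): cv2.putText(o,str(x0+i),(i*k,8),0,.3,(0,255,0),1); cv2.line(o,(i*k,10),(i*k,14),(0,255,0),1)
    for i in range(0,h,10): cv2.putText(o,str(y0+i),(0,i*k+3),0,.3,(0,255,0),1)
    return o
E
python3 - <<'E'
from h import *
a=cv2.imread("pics/scene0.png");b=cv2.imread("pics/side0.png")
A=crop(a,218,125,100,90,4);B=crop(b,228,182,75,90,5)[:360] if 0 else crop(b,228,182,100,90,4)
C=crop(a,55,227,145,64,4)
o=np.zeros((620,800,3),np.uint8);o[:360,:400]=A;o[:360,400:]=B;o[360:616,:580]=C
D=crop(b,275,115,55,55,4);o[360:580,580:800]=D
cv2.imwrite("pics/c1.png",o[:600])
E
```

```text
(no output)
```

View pics/c1.png

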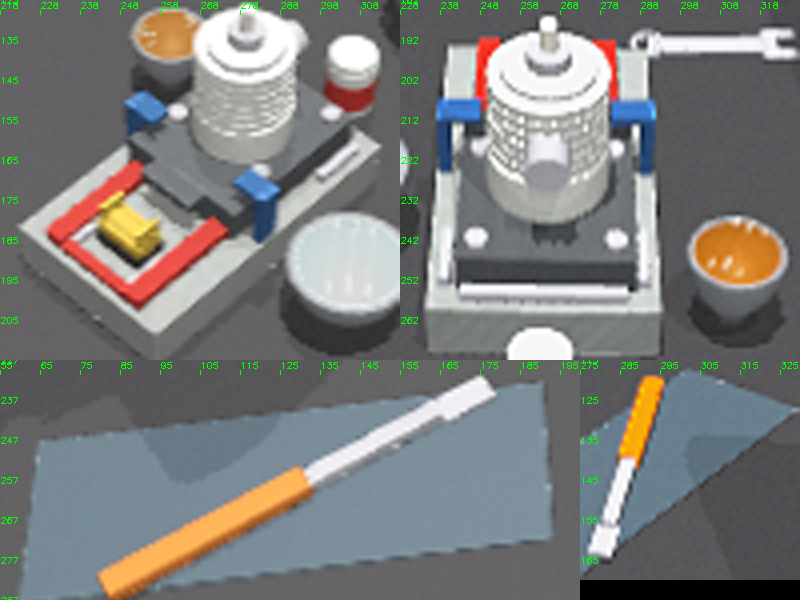

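The composite shows the stand's top corners, the bar ends and the mat corners clearly. Now turning these into poses.

```bash
python3 - <<'E'
from h import *
from scipy.optimize import least_squares
s=manip.calibration("scene");d=manip.calibration("side")
A=lambda X,Y:(218+X/4-.4,125+Y/4-.4); B=lambda X,Y:(228+(X-400)/4-.4,182+Y/4-.4); C=lambda X,Y:(55+X/4-.4,227+(Y-360)/4-.4); D=lambda X,Y:(275+(X-580)/4-.4,115+(Y-360)/4-.4)
P=[onz(s,A(20,225),.05),onz(s,A(152,331),.05),onz(s,A(380,145),.05),onz(d,B(427,310),.05),onz(d,B(662,308),.05),onz(d,B(448,46),.05)]
print(np.round(P,4))
# local: which side is +x? -y edge faces mat
L=np.array([[-85,-200],[85,-200],[85,97],[85,97],[-85,97],[85,-200]])/1000
def f(p,L,Q):
    c,n=np.cos(p[2]),np.sin(p[2]);return ((L@np.array([[c,n],[-n,c]])+p[:2])-np.array(Q)[:,:2]).ravel()
for y0 in (0,1.5,3):
    r=least_squares(f,[.7,-.0,y0],args=(L,P));print("stand",r.x,r.cost,np.round(r.fun*1e3,1))
t=[onz(s,C(490,386),.01),onz(d,D(600,557),.01)];h=[onz(s,C(106,583),.021),onz(d,D(654,378),.021)]
print("tip",t,"hend",h,[np.linalg.norm((a-b)[:2]) for a,b in zip(t,h)])
print("mat",[onz(s,C(*p),.003) for p in [(40,440),(543,382),(552,540)]])
# ratio check
E
```

```text
[[0.4778 0.0214 0.05  ]
 [0.64   0.0491 0.05  ]
 [0.5924 0.3405 0.05  ]
 [0.5893 0.3413 0.05  ]
 [0.425  0.3073 0.05  ]
 [0.6416 0.0488 0.05  ]]
stand [0.52411878 0.2304848  0.17601227] 2.2251316139016052e-05 [-2.4 -2.7  2.8 -0.7 -1.6  0.3  1.5 -0.4 -1.6  3.8  1.3 -0.4]
stand [0.52411878 0.2304848  0.17601229] 2.2251316139032336e-05 [-2.4 -2.7  2.8 -0.7 -1.6  0.3  1.5 -0.4 -1.6  3.8  1.3 -0.4]
stand [0.52411878 0.2304848  0.17601227] 2.2251316139015968e-05 [-2.4 -2.7  2.8 -0.7 -1.6  0.3  1.5 -0.4 -1.6  3.8  1.3 -0.4]
tip [array([ 0.54866146, -0.21182099,  0.01      ]), array([ 0.54151005, -0.20324305,  0.01      ])] hend [array([ 0.53802403, -0.5486002 ,  0.021     ]), array([ 0.53244952, -0.54608938,  0.021     ])] [np.float64(0.33694716339463576), np.float64(0.3429660404001441)]
mat [array([ 0.3714791 , -0.54103814,  0.003     ]), array([ 0.56711078, -0.17167543,  0.003     ]), array([ 0.69995277, -0.24306595,  0.003     ])]
```

Call:
send_rows([
  {"gripper": 85,"travel": [0,0,0],"rotation": [0,0,-6.9]},
  {"gripper": 85,"travel": [0,0,0],"rotation": [0,0,-6.9]},
  {"gripper": 85,"travel": [0,0,0],"rotation": [0,0,-6.9]},
  {"gripper": 85,"travel": [0,0,0],"rotation": [0,0,-6.9]},
  {"gripper": 85,"travel": [0,0,0],"rotation": [0,0,-6.9]},
  {"gripper": 85,"travel": [0,0,0],"rotation": [0,0,-6.9]},
  {"gripper": 85,"travel": [0,0,0],"rotation": [0,0,-6.9]},
  {"gripper": 85,"travel": [0,0,0],"rotation": [0,0,-6.9]},
  {"gripper": 85,"travel": [0,0,0],"rotation": [0,0,-6.9]},
  {"gripper": 85,"travel": [0,0,0],"rotation": [0,0,-6.9]},
  {"gripper": 85,"travel": [0,0,0],"rotation": [0,0,-6.3]},
])

```text
t: 1.07
tcp_pos: [0.14, -0.6088, 0.205]
tool_rot: [0.716, 0.698, 0.0, -0.0]
force: [-0.2, -0.2, 0.1]
finger_gap: 0.999
```

Call:
send_rows([
  {"gripper": 85,"travel": [15,32,3],"rotation": [0,0,0]},
  {"gripper": 85,"travel": [15,32,3],"rotation": [0,0,0]},
  {"gripper": 85,"travel": [15,32,3],"rotation": [0,0,0]},
  {"gripper": 85,"travel": [15,32,3],"rotation": [0,0,0]},
  {"gripper": 85,"travel": [15,32,3],"rotation": [0,0,0]},
  {"gripper": 85,"travel": [15,32,3],"rotation": [0,0,0]},
  {"gripper": 85,"travel": [15,32,3],"rotation": [0,0,0]},
  {"gripper": 85,"travel": [15,32,3],"rotation": [0,0,0]},
  {"gripper": 85,"travel": [15,32,3],"rotation": [0,0,0]},
  {"gripper": 85,"travel": [15,32,3],"rotation": [0,0,0]},
  {"gripper": 85,"travel": [15,32,3],"rotation": [0,0,0]},
  {"gripper": 85,"travel": [15,32,3],"rotation": [0,0,0]},
])

```text
t: 2.07
tcp_pos: [0.5306, -0.4398, 0.1688]
tool_rot: [0.718, 0.696, 0.0, -0.0]
force: [-0.3, -0.5, 0.3]
finger_gap: 0.999
```

```bash
cat >> h.py <<'E'
def st():
    s=manip.sense();M=R.from_quat(s["tool_rot"]).as_matrix()
    print("t",round(s["t"],2),"tcp",np.round(s["tcp_pos"],4),"F",np.round(s["force"],1),"T",np.round(s["ft_torque"],2),"gap",round(s["finger_gap"],3),"x",np.round(M[:,0],4),"z",np.round(M[:,2],4));return s,M
def delta(pos,M2):
    s,M=st();print("travel mm",np.round(M.T@(np.array(pos)-s["tcp_pos"])*1e3,1),"rot deg",np.round(np.degrees(R.from_matrix(M.T@M2).as_rotvec()),2))
def tool(yaw,pitch):  # x axis heading yaw, tip down by pitch (deg)
    y,p=np.radians([yaw,pitch]);x=np.array([np.cos(y)*np.cos(p),np.sin(y)*np.cos(p),-np.sin(p)]);yy=np.array([np.sin(y),-np.cos(y),0]);return np.c_[x,yy,np.cross(x,yy)]
E
python3 - <<'E'
from h import *
st();c=manip.calibration("wrist");im=manip.snapshot("wrist")[:,:,::-1];cv2.imwrite("pics/w1.png",im)
o=cv2.resize(im,(768,576),interpolation=cv2.INTER_CUBIC)
for i in range(0,512,50): cv2.putText(o,str(i),(int(i*1.5),9),0,.35,(0,255,0),1)
for i in range(0,384,50): cv2.putText(o,str(i),(0,int(i*1.5)+4),0,.35,(0,255,0),1)
cv2.imwrite("pics/w1b.png",o);np.save("w1.npy",c["cam_to_world"])
E
```

```text
t 2.07 tcp [ 0.5306 -0.4398  0.1688] F [-0.3 -0.5  0.3] T [ 0.01  0.01 -0.02] gap 0.999 x [3.060e-02 9.995e-01 7.000e-04] z [-6.e-04  7.e-04 -1.e+00]
```

View pics/w1b.png

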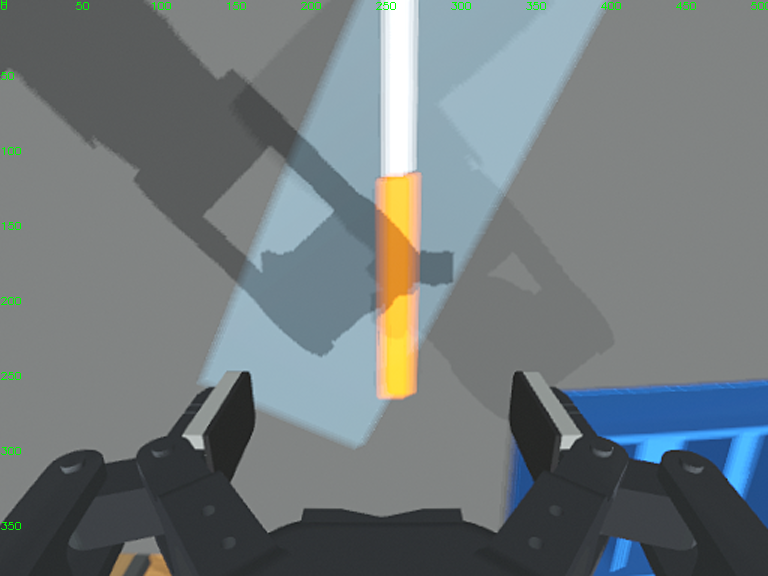

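The wrist picture shows the bar almost aligned with the tool: handle front end at (265.5,116), tail end at (264.5,265) in camera pixels.

```bash
python3 - <<'E'
from h import *
c=manip.calibration("wrist")
a=onz(c,(265.3,116),.021);b=onz(c,(264.3,264.5),.021)
d=a-b;L=np.linalg.norm(d);d/=L;yaw=np.degrees(np.arctan2(d[1],d[0]));print(a,b,L,yaw)
o=b+d*.170; o2=a-d*.004;print("origin est",o,o2)
s,_=st()
g=(o+o2)/2-d*.065
print("grip",g)
delta([g[0],g[1],.02],tool(yaw,0));delta([g[0],g[1],.004],tool(yaw,0))
# lamps
S=manip.calibration("scene")
print("lamp_b",onz(S,(242.5,255),.077),"wrench",onz(S,(188,178),.01),onz(S,(212,199),.01),"lamp_c",onz(S,(306,190),.077))
E
```

```text
[ 0.55269734 -0.37408904  0.021     ] [ 0.54892581 -0.54665775  0.021     ] 0.1726099144705171 88.74798656063918
origin est [ 0.55264031 -0.37669834  0.021     ] [ 0.55260994 -0.37808809  0.021     ]
t 2.12 tcp [ 0.5371 -0.436   0.1682] F [3.9 1.1 0.4] T [ 0.1  -0.14  0.03] gap 0.993 x [0.0263 0.9997 0.0026] z [ 0.0052  0.0025 -1.    ]
grip [ 0.55120487 -0.44237769  0.021     ]
t 2.12 tcp [ 0.5371 -0.436   0.1682] F [3.9 1.1 0.4] T [ 0.1  -0.14  0.03] gap 0.993 x [0.0263 0.9997 0.0026] z [ 0.0052  0.0025 -1.    ]
travel mm [ -6.4  13.5 148.3] rot deg [ 0.29 -0.15 -0.26]
t 2.12 tcp [ 0.5371 -0.436   0.1682] F [3.9 1.1 0.4] T [ 0.1  -0.14  0.03] gap 0.993 x [0.0263 0.9997 0.0026] z [ 0.0052  0.0025 -1.    ]
travel mm [ -6.4  13.4 164.3] rot deg [ 0.29 -0.15 -0.26]
lamp_b [ 0.77917339 -0.10120705  0.077     ] wrench [ 0.3641963  -0.05885738  0.01      ] [ 0.49684971 -0.03888979  0.01      ] lamp_c [0.69718678 0.220526   0.077     ]
```

Call:
send_rows([
  {"gripper": 85,"travel": [0,0,0],"rotation": [0,0,0]},
  {"gripper": 85,"travel": [0,0,0],"rotation": [0,0,0]},
])

```text
t: 2.28
tcp_pos: [0.5294, -0.4402, 0.1687]
tool_rot: [0.717, 0.697, -0.0, -0.001]
force: [0.1, 0.3, 0.4]
finger_gap: 0.993
```

```bash
python3 - <<'E'
from h import *
c=manip.calibration("wrist");c["cam_to_world"]=np.load("w1.npy")
a=onz(c,(265.3,116),.021);b=onz(c,(264.3,264.5),.021)
d=a-b;L=np.linalg.norm(d);d/=L;yaw=np.degrees(np.arctan2(d[1],d[0]));print(a,b,L,yaw)
o=b+d*.170; o2=a-d*.004;print("origin est",o,o2)
g=(o+o2)/2-d*.065
delta([g[0],g[1],.004],tool(yaw,0))
E
```

```text
[ 0.54561344 -0.37821181  0.021     ] [ 0.54108851 -0.55118171  0.021     ] 0.1730290751922948 88.50147310643275
origin est [ 0.54553422 -0.38123985  0.021     ] [ 0.54550883 -0.38221045  0.021     ]
t 2.28 tcp [ 0.5294 -0.4402  0.1687] F [0.1 0.3 0.4] T [ 0.02 -0.02  0.01] gap 0.993 x [2.890e-02 9.996e-01 7.000e-04] z [-1.4e-03  8.0e-04 -1.0e+00]
travel mm [ -6.2  14.8 164.6] rot deg [-0.08 -0.04 -0.16]
```

Call:
send_rows([
  {"gripper": 85,"travel": [-1.5,3.6,20],"rotation": [0,0,0]},
  {"gripper": 85,"travel": [-1.5,3.6,30],"rotation": [0,0,0]},
  {"gripper": 85,"travel": [-1.5,3.6,30],"rotation": [0,0,0]},
  {"gripper": 85,"travel": [-1.5,3.6,30],"rotation": [0,0,0]},
  {"gripper": 85,"travel": [0,0,25],"rotation": [0,0,0]},
  {"gripper": 85,"travel": [0,0,15],"rotation": [0,0,0]},
  {"gripper": 60,"travel": [0,0,6],"rotation": [0,0,0]},
  {"gripper": 45,"travel": [0,0,4],"rotation": [0,0,0]},
  {"gripper": 40,"travel": [0,0,2],"rotation": [0,0,0]},
  {"gripper": 40,"travel": [0,0,0],"rotation": [0,0,0]},
  {"gripper": 40,"travel": [0,0,0],"rotation": [0,0,0]},
], newtons=30)

```text
t: 3.2
tcp_pos: [0.5442, -0.4484, 0.0091]
tool_rot: [0.718, 0.696, -0.0, 0.001]
force: [1.2, -0.3, 0.6]
finger_gap: 0.468
```

```bash
python3 - <<'E'
from h import *
st();im=manip.snapshot("wrist")[:,:,::-1]
cv2.imwrite("pics/w2.png",im)
E
```

```text
t 3.2 tcp [ 0.5442 -0.4484  0.0091] F [ 1.2 -0.3  0.6] T [-0.04  0.   -0.01] gap 0.468 x [ 0.0309  0.9995 -0.0021] z [ 0.0019 -0.0022 -1.    ]
```

View pics/w2.png

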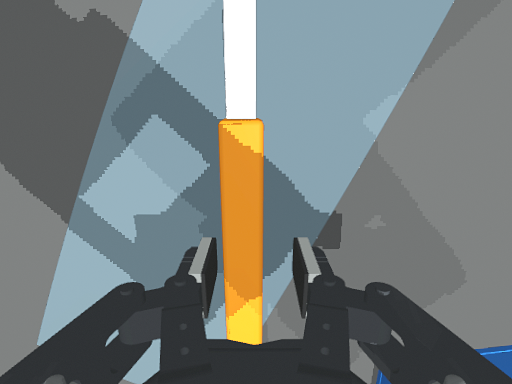

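The bar sits about 6.5 mm left of the jaw centre (bar centre ~245 px, jaws ~255 px) and parallel. I'll shift, go down and close.

Call:
send_rows([
  {"gripper": 40,"travel": [0,-3.5,0],"rotation": [0,0,0]},
  {"gripper": 40,"travel": [0,-3,2],"rotation": [0,0,0]},
  {"gripper": 40,"travel": [0,0,2],"rotation": [0,0,0]},
  {"gripper": 10,"travel": [0,0,1],"rotation": [0,0,0]},
  {"gripper": 10,"travel": [0,0,0],"rotation": [0,0,0]},
  {"gripper": 10,"travel": [0,0,0],"rotation": [0,0,0]},
  {"gripper": 10,"travel": [0,0,0],"rotation": [0,0,0]},
  {"gripper": 10,"travel": [0,0,0],"rotation": [0,0,0]},
  {"gripper": 10,"travel": [0,0,0],"rotation": [0,0,0]},
], newtons=100)

```text
t: 4.0
tcp_pos: [0.5371, -0.4473, 0.0024]
tool_rot: [0.718, 0.696, 0.0, 0.0]
force: [-0.1, -0.4, -0.1]
finger_gap: 0.117
```

```bash
python3 - <<'E'
from h import *
st()
E
```

```text
t 4.0 tcp [ 0.5371 -0.4473  0.0024] F [-0.1 -0.4 -0.1] T [-0.03  0.01 -0.01] gap 0.117 x [ 3.070e-02  9.995e-01 -1.000e-04] z [ 1.e-04 -1.e-04 -1.e+00]
```

```bash
python3 - <<'E'
from h import *
im=manip.snapshot("wrist")[:,:,::-1]
cv2.imwrite("pics/w3.png",im)
E
```

```text
(no output)
```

View pics/w3.png

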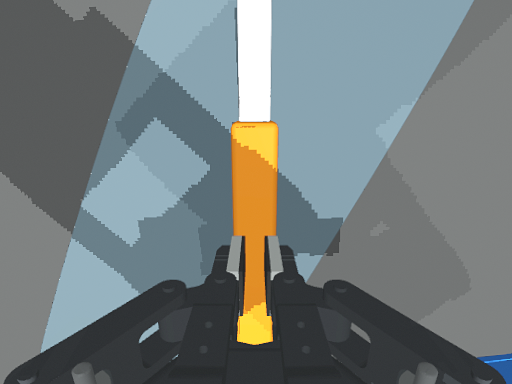

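The reading (10 mm gap) disagrees with a 24 mm handle. I'll try a small lift and see whether the weight shows.

Call:
send_rows([
  {"gripper": 0,"travel": [0,0,0],"rotation": [0,0,0]},
  {"gripper": 0,"travel": [0,0,0],"rotation": [0,0,0]},
  {"gripper": 0,"travel": [0,0,0],"rotation": [0,0,0]},
  {"gripper": 0,"travel": [0,0,-5],"rotation": [0,0,0]},
  {"gripper": 0,"travel": [0,0,-10],"rotation": [0,0,0]},
  {"gripper": 0,"travel": [0,0,-5],"rotation": [0,0,0]},
  {"gripper": 0,"travel": [0,0,0],"rotation": [0,0,0]},
  {"gripper": 0,"travel": [0,0,0],"rotation": [0,0,0]},
], newtons=100)

```text
t: 4.72
tcp_pos: [0.5375, -0.4478, 0.0236]
tool_rot: [0.718, 0.696, -0.0, 0.001]
force: [-0.3, -0.0, -0.4]
finger_gap: -0.001
```

```bash
python3 - <<'E'
from h import *
st();im=manip.snapshot("wrist")[:,:,::-1];sc=manip.snapshot("scene")[:,:,::-1]
o=np.zeros((600,800,3),np.uint8);o[:384,:512]=im;o[384:600,:560]=cv2.resize(sc[227:281,55:195],None,fx=4,fy=4)
cv2.imwrite("pics/w4.png",o)
E
```

```text
t 4.72 tcp [ 0.5375 -0.4478  0.0236] F [-0.3 -0.  -0.4] T [ 0.07  0.01 -0.01] gap -0.001 x [ 0.0307  0.9995 -0.0016] z [ 0.0014 -0.0016 -1.    ]
```

View pics/w4.png

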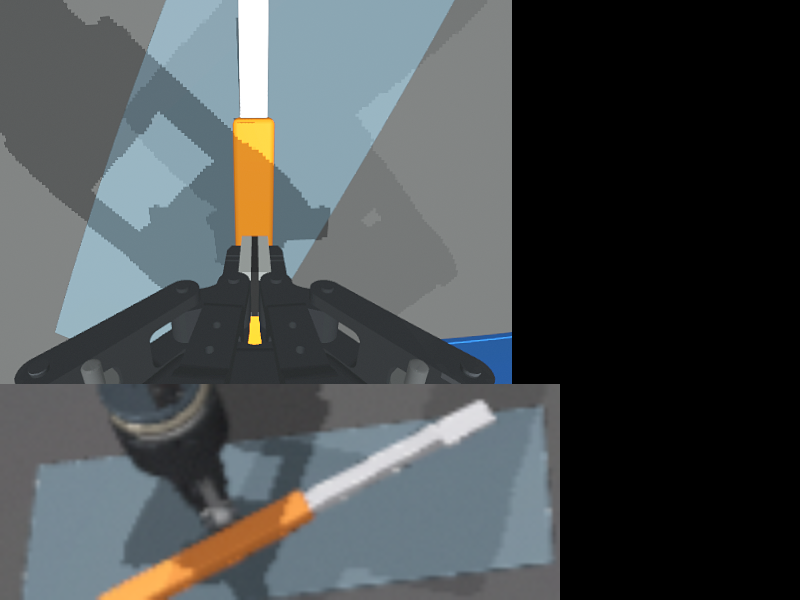

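```bash
python3 - <<'E'
from h import *
s,M=st();p=np.array(s["tcp_pos"]);w=manip.calibration("wrist");S=manip.calibration("scene")
for k in (0,10,19,30): print(k,proj(w,p-M[:,2]*k/1e3)[0],proj(S,p-M[:,2]*k/1e3)[0], "crop",(proj(S,p-M[:,2]*k/1e3)[0]-[55,227])*4+[0,384])
E
```

```text
t 4.82 tcp [ 0.537  -0.4472  0.0226] F [-0.4 -0.3 -0. ] T [ 0.04 -0.03 -0.02] gap 0.003 x [ 0.0307  0.9995 -0.    ] z [ 0. -0. -1.]
0 [251.50225765 231.4442533 ] [110.73641285 264.96367823] crop [222.94565138 535.85471292]
10 [251.36727556 238.59903726] [109.99524146 263.43351929] crop [219.98096586 529.73407717]
19 [251.23292871 245.72970183] [109.321602   262.04297964] crop [217.28640801 524.17191855]
30 [251.04929742 255.4918191 ] [108.48965824 260.32592618] crop [213.95863297 517.30370472]
```

```bash
python3 - <<'E'
from h import *
s,M=st();w=manip.calibration("wrist");S=manip.calibration("scene");d=manip.calibration("side")
def tri(*r):
    A=0;b=0
    for o,v in r:
        v=v/np.linalg.norm(v);P=np.eye(3)-np.outer(v,v);A=A+P;b=b+P@o
    x=np.linalg.solve(A,b);return np.round(x,4),[round(1e3*np.linalg.norm((np.eye(3)-np.outer(v,v)/(v@v))@(x-o)),1) for o,v in r]
C=lambda X,Y:(55+X/4-.4,227+(Y-360)/4-.4); D=lambda X,Y:(275+(X-580)/4-.4,115+(Y-360)/4-.4)
a=ray(S,C(306,473));b=ray(d,D(629,461));c=ray(w,(254,119.5))
print("S+side",tri(a,b),"S+w",tri(a,c),"side+w",tri(b,c))
print("cam",w["cam_to_world"][:3,3],"at z .021:",[np.round(onz(k,u,.021),4) for k,u in ((S,C(306,473)),(d,D(629,461)),(w,(254,119.5)))])
a=ray(S,C(490,386));b=ray(d,D(601,556));print("tip",tri(a,b))
A=lambda X,Y:(218+X/4-.4,125+Y/4-.4);B=lambda X,Y:(228+(X-400)/4-.4,182+Y/4-.4)
print("stand +x,-y corner",tri(ray(S,A(152,331)),ray(d,B(448,46))),"back +x",tri(ray(S,A(380,145)),ray(d,B(427,310))))
im=manip.snapshot("side")[:,:,::-1];sc=manip.snapshot("scene")[:,:,::-1]
o=np.zeros((500,800,3),np.uint8);o[:500,:400]=cv2.resize(sc[225:300,75:135],(400,500),interpolation=2);o[:500,400:]=cv2.resize(im[100:175,265:325],(400,500),interpolation=2)
cv2.imwrite("pics/c2.png",o)
print("tcp proj",proj(S,s["tcp_pos"]),proj(d,s["tcp_pos"]))
E
```

```text
t 4.82 tcp [ 0.537  -0.4472  0.0226] F [-0.4 -0.3 -0. ] T [ 0.04 -0.03 -0.02] gap 0.003 x [ 0.0307  0.9995 -0.    ] z [ 0. -0. -1.]
S+side (array([ 0.5369, -0.3766,  0.0142]), [np.float64(0.5), np.float64(0.5)]) S+w (array([ 0.5409, -0.3788,  0.022 ]), [np.float64(1.4), np.float64(1.4)]) side+w (array([ 0.5392, -0.3809,  0.0111]), [np.float64(1.4), np.float64(1.4)])
cam [ 0.54088204 -0.37002393  0.19140331] at z .021: [array([ 0.5407, -0.3774,  0.021 ]), array([ 0.536 , -0.3653,  0.021 ]), array([ 0.5406, -0.3802,  0.021 ])]
tip (array([ 0.5432, -0.2112,  0.0044]), [np.float64(1.8), np.float64(1.8)])
stand +x,-y corner (array([0.641 , 0.0491, 0.0506]), [np.float64(0.6), np.float64(0.6)]) back +x (array([0.5905, 0.3409, 0.0487]), [np.float64(1.1), np.float64(1.1)])
tcp proj [[110.73641285 264.96367823]] [[289.2277502  129.66340119]]
```

View pics/c2.png

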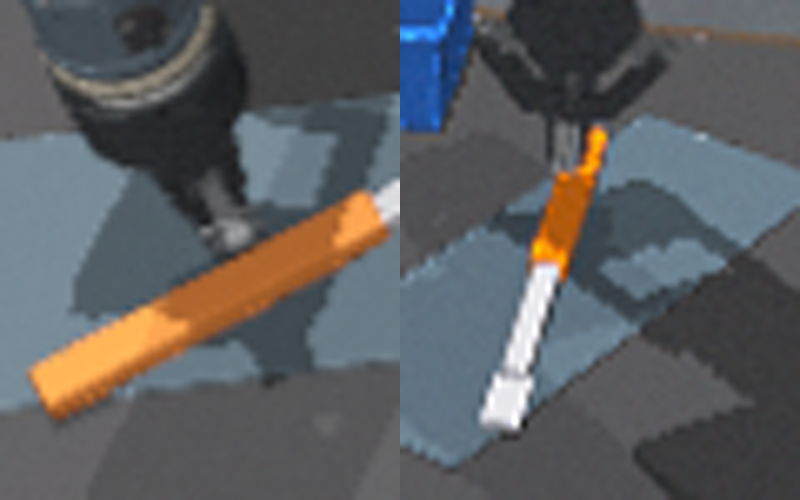

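Both views show the fingertips about 20–28 mm above where the stated TCP projects, and they closed just above the bar without touching. So the real fingertips end some 20+ mm short of the TCP. I'll open and go lower by feel.

Call:
send_rows([
  {"gripper": 36,"travel": [0,0,0],"rotation": [0,0,0]},
  {"gripper": 36,"travel": [0,0,0],"rotation": [0,0,0]},
  {"gripper": 36,"travel": [0,0,0],"rotation": [0,0,0]},
  {"gripper": 36,"travel": [0,0,0],"rotation": [0,0,0]},
  {"gripper": 36,"travel": [0,0,10],"rotation": [0,0,0]},
  {"gripper": 36,"travel": [0,0,10],"rotation": [0,0,0]},
  {"gripper": 36,"travel": [0,0,6],"rotation": [0,0,0]},
  {"gripper": 36,"travel": [0,0,4],"rotation": [0,0,0]},
  {"gripper": 36,"travel": [0,0,3],"rotation": [0,0,0]},
  {"gripper": 36,"travel": [0,0,0],"rotation": [0,0,0]},
  {"gripper": 36,"travel": [0,0,0],"rotation": [0,0,0]},
])

```text
t: 5.83
tcp_pos: [0.537, -0.4472, -0.0109]
tool_rot: [0.718, 0.696, 0.0, -0.0]
force: [-0.6, -0.3, 0.6]
finger_gap: 0.42
```

```bash
python3 - <<'E'
from h import *
s,M=st();im=manip.snapshot("wrist")[:,:,::-1];sd=manip.snapshot("scene")[:,:,::-1]
o=np.zeros((500,800,3),np.uint8);o[:500,:400]=cv2.resize(sd[225:300,75:135],(400,500),interpolation=2);o[:384,400:]=im[:,56:456]
cv2.imwrite("pics/c3.png",o)
E
```

```text
t 5.83 tcp [ 0.537  -0.4472 -0.0109] F [-0.6 -0.3  0.6] T [-0.02  0.01 -0.04] gap 0.42 x [3.070e-02 9.995e-01 3.000e-04] z [-2.e-04  3.e-04 -1.e+00]
```

View pics/c3.png

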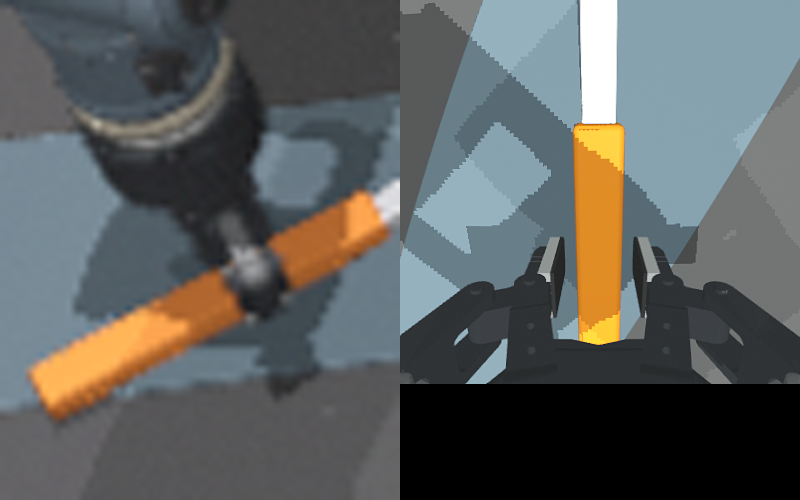

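Now the fingers straddle the handle (bar centred at x≈600 between pads 563/637 in the composite). Going a little lower and closing.

Call:
send_rows([
  {"gripper": 36,"travel": [0,0,2],"rotation": [0,0,0]},
  {"gripper": 36,"travel": [0,0,2],"rotation": [0,0,0]},
  {"gripper": 36,"travel": [0,0,0],"rotation": [0,0,0]},
  {"gripper": 10,"travel": [0,0,0],"rotation": [0,0,0]},
  {"gripper": 10,"travel": [0,0,0],"rotation": [0,0,0]},
  {"gripper": 10,"travel": [0,0,0],"rotation": [0,0,0]},
  {"gripper": 10,"travel": [0,0,0],"rotation": [0,0,0]},
  {"gripper": 10,"travel": [0,0,0],"rotation": [0,0,0]},
], newtons=100)

```text
t: 6.6
tcp_pos: [0.5371, -0.4472, -0.0142]
tool_rot: [0.718, 0.696, 0.0, 0.0]
force: [-0.2, 1.2, 2.8]
finger_gap: 0.243
```

Call:
send_rows([
  {"gripper": 10,"travel": [0,0,-3],"rotation": [0,0,0]},
  {"gripper": 10,"travel": [0,0,-6],"rotation": [0,0,0]},
  {"gripper": 10,"travel": [0,0,-6],"rotation": [0,0,0]},
  {"gripper": 10,"travel": [0,0,-5],"rotation": [0,0,0]},
  {"gripper": 10,"travel": [0,0,0],"rotation": [0,0,0]},
  {"gripper": 10,"travel": [0,0,0],"rotation": [0,0,0]},
  {"gripper": 10,"travel": [0,0,0],"rotation": [0,0,0]},
])

```text
t: 7.18
tcp_pos: [0.5368, -0.4471, 0.0052]
tool_rot: [0.718, 0.696, -0.0, -0.0]
force: [0.7, 0.4, -7.3]
finger_gap: 0.247
```

```bash
python3 - <<'E'
from h import *
st()
E
```

```text
t 7.18 tcp [ 0.5368 -0.4471  0.0052] F [ 0.7  0.4 -7.3] T [-0.22 -0.   -0.07] gap 0.247 x [3.080e-02 9.995e-01 3.000e-04] z [-4.e-04  3.e-04 -1.e+00]
```

Held: 7.3 N weight; the handle is gripped ~66 mm behind the bar's origin. Raise, yaw to the stand's direction and pitch tip-down.

Call:
send_rows([
  {"gripper": 10,"travel": [0,0,-15],"rotation": [0,0,0]},
  {"gripper": 10,"travel": [0,0,-30],"rotation": [0,0,0]},
  {"gripper": 10,"travel": [0,0,-35],"rotation": [0,0,0]},
  {"gripper": 10,"travel": [0,0,-35],"rotation": [0,0,0]},
  {"gripper": 10,"travel": [0,0,-35],"rotation": [0,0,0]},
  {"gripper": 10,"travel": [0,0,-30],"rotation": [0,0,0]},
  {"gripper": 10,"travel": [0,0,-20],"rotation": [0,-3,-2]},
  {"gripper": 10,"travel": [0,0,0],"rotation": [0,-5,-2]},
  {"gripper": 10,"travel": [0,0,0],"rotation": [0,-6,-2]},
  {"gripper": 10,"travel": [0,0,0],"rotation": [0,-6,-2]},
  {"gripper": 10,"travel": [0,0,0],"rotation": [0,-5,-2]},
  {"gripper": 10,"travel": [0,0,0],"rotation": [0,-2.5,-2]},
])

```text
t: 8.18
tcp_pos: [0.5354, -0.4434, 0.205]
tool_rot: [0.621, 0.747, -0.171, 0.164]
force: [-0.8, 0.9, -7.2]
finger_gap: 0.247
```

Call:
send_rows([
  {"gripper": 10,"travel": [0,0,0],"rotation": [0,0,0]},
  {"gripper": 10,"travel": [0,0,0],"rotation": [0,0,0]},
])

```text
t: 8.35
tcp_pos: [0.5365, -0.4458, 0.2054]
tool_rot: [0.622, 0.747, -0.17, 0.164]
force: [-0.4, 0.1, -6.4]
finger_gap: 0.243
```

```bash
cat >> h.py <<'E'
O=np.array([.5238,.2307,0]);YAW=10.0;RS=R.from_euler('z',YAW,degrees=True).as_matrix()
TIP=np.array([236,0,-17.3])/1e3
W=lambda p:O+RS@(np.array(p)/1e3)          # stand mm -> world
def slide(back,d,p,tipy=-86):              # bar tangent at distance d from crest centre, tip retracted by 'back'
    a=np.radians(p);y0=-145+d*np.sin(a);z0=71+d*np.cos(a);s=(tipy-y0)/np.cos(a)-back
    t=np.array([0,y0+s*np.cos(a),z0-s*np.sin(a)]);M=tool(90+YAW,p)
    print("tip stand",np.round(t,1));return W(t)-M@TIP,M
def where():
    s,M=st();t=RS.T@(s["tcp_pos"]+M@TIP-O)*1e3;x=RS.T@M[:,0]
    print("tip(stand)",np.round(t,1),"pitch",round(np.degrees(np.arcsin(-x[2])),2),"yaw err",round(np.degrees(np.arctan2(-x[0],x[1])),2))
E
python3 - <<'E'
from h import *
where();delta(*slide(100,12.5,27.5))
S=manip.calibration("scene")
print("proj crest",proj(S,W([0,-145,82])),"cheeks",proj(S,W([19,-145,94])),proj(S,W([-19,-145,94])),"lip mid top",proj(S,W([0,-100,86])),"lip corners",proj(S,W([30,-100,86])),proj(S,W([-30,-100,86])))
print("c1 px for those:",[(round((u-218)*4),round((v-125)*4)) for u,v in [proj(S,W(p))[0] for p in ([0,-145,82],[19,-145,94],[-19,-145,94],[30,-100,86],[-30,-100,86],[65,-80,86],[-65,-80,86])]])
E
```

```text
t 8.35 tcp [ 0.5365 -0.4458  0.2054] F [-0.4  0.1 -6.4] T [ 0.49 -0.04 -0.  ] gap 0.243 x [-0.1725  0.8731 -0.4559] z [ 0.033  -0.4575 -0.8886]
tip(stand) [-108.5 -450.5  113.2] pitch 27.12 yaw err 1.18
tip stand [   0.  -174.7  100.6]
t 8.35 tcp [ 0.5365 -0.4458  0.2054] F [-0.4  0.1 -6.4] T [ 0.49 -0.04 -0.  ] gap 0.243 x [-0.1725  0.8731 -0.4559] z [ 0.033  -0.4575 -0.8886]
travel mm [ 249.1  104.  -121.1] rot deg [-2.69 -0.35  1.05]
proj crest [[249.34583835 179.35462356]] cheeks [[253.23579279 180.17775036]] [[245.42274423 174.21678176]] lip mid top [[258.35338646 171.47131356]] lip corners [[264.54673106 176.09806099]] [[252.25518527 166.91533757]]
c1 px for those: [(125, 217), (141, 221), (110, 197), (186, 204), (137, 168), (231, 213), (125, 135)]
```

Call:
send_rows([
  {"gripper": 10,"travel": [0,0,0],"rotation": [-1.35,-0.17,0.5]},
  {"gripper": 10,"travel": [10,4,-5],"rotation": [-1.35,-0.17,0.5]},
  {"gripper": 10,"travel": [24,10,-12],"rotation": [0,0,0]},
  {"gripper": 10,"travel": [30,13,-15],"rotation": [0,0,0]},
  {"gripper": 10,"travel": [33,14,-16],"rotation": [0,0,0]},
  {"gripper": 10,"travel": [33,14,-16],"rotation": [0,0,0]},
  {"gripper": 10,"travel": [33,14,-16],"rotation": [0,0,0]},
  {"gripper": 10,"travel": [30,13,-15],"rotation": [0,0,0]},
  {"gripper": 10,"travel": [24,10,-12],"rotation": [0,0,0]},
  {"gripper": 10,"travel": [14,6,-7],"rotation": [0,0,0]},
  {"gripper": 10,"travel": [10,4,-5],"rotation": [0,0,0]},
  {"gripper": 10,"travel": [0,0,0],"rotation": [0,0,0]},
])

```text
t: 9.35
tcp_pos: [0.592, -0.1631, 0.1996]
tool_rot: [0.624, 0.744, -0.152, 0.184]
force: [0.2, -1.3, -6.9]
finger_gap: 0.247
```

Call:
send_rows([
  {"gripper": 10,"travel": [0,0,0],"rotation": [0,0,0]},
  {"gripper": 10,"travel": [0,0,0],"rotation": [0,0,0]},
])

```text
t: 9.52
tcp_pos: [0.5906, -0.1662, 0.1994]
tool_rot: [0.624, 0.744, -0.153, 0.183]
force: [0.2, -0.1, -7.4]
finger_gap: 0.247
```

```bash
python3 - <<'E'
from h import *
where();delta(*slide(100,12.5,27.5))
sc=manip.snapshot("scene")[:,:,::-1];sd=manip.snapshot("side")[:,:,::-1];cv2.imwrite("pics/s5.png",sc);cv2.imwrite("pics/d5.png",sd)
o=np.zeros((600,800,3),np.uint8);o[:,:500]=crop(sc,210,130,50*2,120,5)[:600];
o[:360,500:]=crop(sd,245,140,50,60,6)
cv2.imwrite("pics/c5.png",o)
s,M=st();S=manip.calibration("scene");d=manip.calibration("side")
for n,l in (("tip top",[236,0,-24.3]),("tipR",[236,12,-24.3]),("tipL",[236,-12,-24.3]),("hfront",[70,0,-35.3])):
    p=s["tcp_pos"]+M@np.array(l)/1e3;print(n,proj(S,p),proj(d,p))
E
```

```text
t 9.52 tcp [ 0.5906 -0.1662  0.1994] F [ 0.2 -0.1 -7.4] T [ 0.57  0.11 -0.  ] gap 0.247 x [-0.1534  0.8722 -0.4645] z [ 0.0813 -0.4574 -0.8855]
tip(stand) [  -3.1 -185.5  105.1] pitch 27.68 yaw err -0.02
tip stand [   0.  -174.7  100.6]
t 9.52 tcp [ 0.5906 -0.1662  0.1994] F [ 0.2 -0.1 -7.4] T [ 0.57  0.11 -0.  ] gap 0.247 x [-0.1534  0.8722 -0.4645] z [ 0.0813 -0.4574 -0.8855]
travel mm [11.7  3.2 -0.3] rot deg [ 0.04  0.18 -0.02]
t 9.62 tcp [ 0.5902 -0.1664  0.1991] F [ 1.4 -0.3 -7. ] T [ 0.56  0.08 -0.04] gap 0.246 x [-0.1532  0.8723 -0.4643] z [ 0.0807 -0.4572 -0.8857]
tip top [[240.82775659 179.58520781]] [[265.61360145 182.32528673]]
tipR [[243.31629486 181.51361727]] [[261.94496631 182.28253482]]
tipL [[238.35502652 177.66904351]] [[269.28287063 182.368215  ]]
hfront [[207.91623101 187.578077  ]] [[266.08637992 136.73962732]]
```

View pics/c5.png

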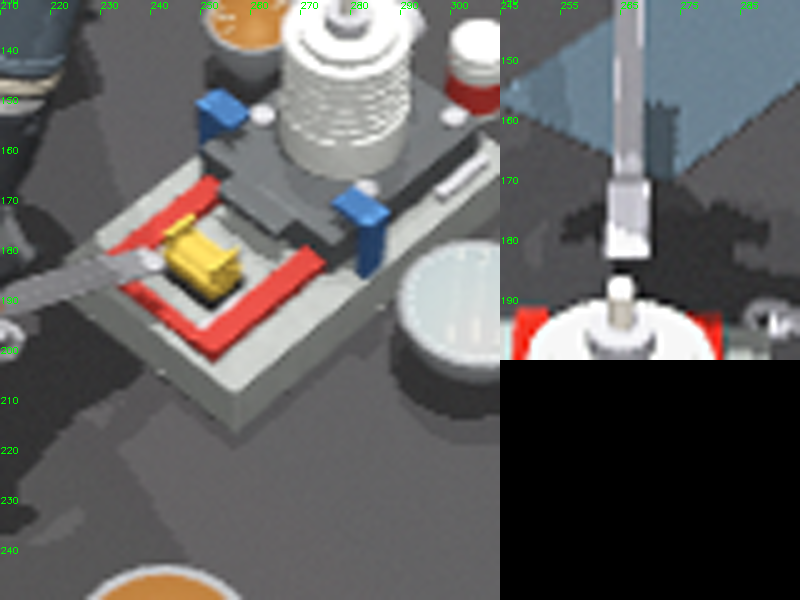

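Tip is seen at scene ≈(241,181) and side ≈(262–269.6,182.6), within ~1.4 px of prediction; let me cross-check the stand's centre line with a few features in both views.

```bash
python3 - <<'E'
from h import *
S=manip.calibration("scene");d=manip.calibration("side")
P=lambda c,p:np.round(proj(c,W(p))[0],1)
print("knob z235 side",P(d,[0,0,235]),"scene",P(S,[0,0,235]))
print("noses top scene L,R front corners",[P(S,[x,-78,64]) for x in (-58,-38,38,58)])
print("keeper tops",[P(S,[x,-55,109]) for x in (-78,78)],[P(d,[x,-55,109]) for x in (-78,78)])
a=cv2.imread("pics/scene0.png").astype(int);b=cv2.imread("pics/side0.png").astype(int)
def cen(im,m,box):
    x0,y0,x1,y1=box;mm=np.zeros(m.shape,bool);mm[y0:y1,x0:x1]=m[y0:y1,x0:x1];ys,xs=np.nonzero(mm);return xs.mean().round(1),ys.mean().round(1),xs.min(),xs.max(),ys.min(),ys.max(),len(xs)
B,G,Rr=[a[...,i] for i in range(3)]
print("yellow",cen(a,(Rr>130)&(G>100)&(B<90),(235,165,275,200)))
pts=[P(S,[x,y,z]) for x in(-23,23) for y in(-156,-134) for z in(58,94)];print("pred yellow",np.mean(pts,0),np.min(pts,0),np.max(pts,0))
print("red",cen(a,(Rr>150)&(G<90)&(B<90),(225,160,285,205)))
print("blue L",cen(a,(B>110)&(Rr<80),(240,140,262,165)),"R",cen(a,(B>110)&(Rr<80),(272,160,292,190)))
B,G,Rr=[b[...,i] for i in range(3)]
print("side red",cen(b,(Rr>150)&(G<90)&(B<90),(240,185,295,215)),"blue",cen(b,(B>110)&(Rr<80),(232,200,264,230)),cen(b,(B>110)&(Rr<80),(264,200,300,230)))
E
```

```text
knob z235 side [264.6 187.4] scene [279.3 126.6]
noses top scene L,R front corners [array([251. , 163.4]), array([255. , 166.3]), array([270.4, 177.8]), array([274.6, 180.9])]
keeper tops [array([251.5, 148.7]), array([283.8, 172.2])] [array([290. , 208.9]), array([238.6, 208.3])]
yellow (np.float64(249.4), np.float64(181.8), np.int64(242), np.int64(257), np.int64(172), np.int64(188), 86)
pred yellow [249.3875 180.425 ] [242.4 171.8] [256.3 189. ]
red (np.float64(250.6), np.float64(184.6), np.int64(230), np.int64(274), np.int64(165), np.int64(200), 305)
blue L (np.float64(254.4), np.float64(151.6), np.int64(250), np.int64(259), np.int64(148), np.int64(155), 17) R (np.float64(282.2), np.float64(173.4), np.int64(277), np.int64(287), np.int64(171), np.int64(179), 12)
side red (np.float64(260.2), np.float64(197.0), np.int64(247), np.int64(281), np.int64(191), np.int64(208), 81) blue (np.float64(240.9), np.float64(211.8), np.int64(237), np.int64(247), np.int64(206), np.int64(224), 80) (np.float64(287.0), np.float64(213.1), np.int64(281), np.int64(291), np.int64(207), np.int64(224), 82)
```

The stand model agrees with the pictures (knob, fulcrum, keepers within ~1 px). Slide in along the bar's axis, in two halves.

Call:
send_rows([
  {"gripper": 10,"travel": [4,2,0],"rotation": [0,0.2,0]},
  {"gripper": 10,"travel": [8,1.5,0],"rotation": [0,0,0]},
  {"gripper": 10,"travel": [10,0,0],"rotation": [0,0,0]},
  {"gripper": 10,"travel": [10,0,0],"rotation": [0,0,0]},
  {"gripper": 10,"travel": [10,0,0],"rotation": [0,0,0]},
  {"gripper": 10,"travel": [8,0,0],"rotation": [0,0,0]},
  {"gripper": 10,"travel": [6,0,0],"rotation": [0,0,0]},
  {"gripper": 10,"travel": [4,0,0],"rotation": [0,0,0]},
  {"gripper": 10,"travel": [0,0,0],"rotation": [0,0,0]},
  {"gripper": 10,"travel": [0,0,0],"rotation": [0,0,0]},
])

```text
t: 10.45
tcp_pos: [0.5846, -0.1116, 0.1713]
tool_rot: [0.623, 0.745, -0.152, 0.182]
force: [0.3, -0.2, -7.5]
finger_gap: 0.243
```

```bash
python3 - <<'E'
from h import *
where();delta(*slide(30,12.5,27.5));delta(*slide(0,12.5,27.5))
E
```

```text
t 10.45 tcp [ 0.5846 -0.1116  0.1713] F [ 0.3 -0.2 -7.5] T [0.59 0.07 0.02] gap 0.243 x [-0.1563  0.8733 -0.4614] z [ 0.0814 -0.4541 -0.8872]
tip(stand) [-1.000e-01 -1.303e+02  7.770e+01] pitch 27.48 yaw err 0.15
tip stand [   0.  -112.6   68.2]
t 10.45 tcp [ 0.5846 -0.1116  0.1713] F [ 0.3 -0.2 -7.5] T [0.59 0.07 0.02] gap 0.243 x [-0.1563  0.8733 -0.4614] z [ 0.0814 -0.4541 -0.8872]
travel mm [20.1 -0.4  0.2] rot deg [ 0.08 -0.02  0.13]
tip stand [  0.  -86.   54.4]
t 10.45 tcp [ 0.5846 -0.1116  0.1713] F [ 0.3 -0.2 -7.5] T [0.59 0.07 0.02] gap 0.243 x [-0.1563  0.8733 -0.4614] z [ 0.0814 -0.4541 -0.8872]
travel mm [50.1 -0.4  0.2] rot deg [ 0.08 -0.02  0.13]
```

Call:
send_rows([
  {"gripper": 10,"travel": [4,0,0],"rotation": [0,0,0]},
  {"gripper": 10,"travel": [6,0,0],"rotation": [0,0,0]},
  {"gripper": 10,"travel": [6,0,0],"rotation": [0,0,0]},
  {"gripper": 10,"travel": [6,0,0],"rotation": [0,0,0]},
  {"gripper": 10,"travel": [5,0,0],"rotation": [0,0,0]},
  {"gripper": 10,"travel": [4,0,0],"rotation": [0,0,0]},
  {"gripper": 10,"travel": [3,0,0],"rotation": [0,0,0]},
  {"gripper": 10,"travel": [2,0,0],"rotation": [0,0,0]},
  {"gripper": 10,"travel": [0,0,0],"rotation": [0,0,0]},
  {"gripper": 10,"travel": [0,0,0],"rotation": [0,0,0]},
])

```text
t: 11.28
tcp_pos: [0.5789, -0.0803, 0.1547]
tool_rot: [0.624, 0.745, -0.152, 0.182]
force: [-0.1, 0.9, -6.6]
finger_gap: 0.246
```

```bash
python3 - <<'E'
from h import *
where()
E
```

```text
t 11.28 tcp [ 0.5789 -0.0803  0.1547] F [-0.1  0.9 -6.6] T [0.58 0.09 0.02] gap 0.246 x [-0.1559  0.8735 -0.4612] z [ 0.0811 -0.454  -0.8873]
tip(stand) [ -0.2 -98.5  61.2] pitch 27.47 yaw err 0.12
```

Call:
send_rows([
  {"gripper": 10,"travel": [3,0,0],"rotation": [0,0,0]},
  {"gripper": 10,"travel": [3,0,0],"rotation": [0,0,0]},
  {"gripper": 10,"travel": [3,0,0],"rotation": [0,0,0]},
  {"gripper": 10,"travel": [2,0,0],"rotation": [0,0,0]},
  {"gripper": 10,"travel": [1,0,0],"rotation": [0,0,0]},
  {"gripper": 10,"travel": [0,0,0],"rotation": [0,0,0]},
  {"gripper": 10,"travel": [0,0,0],"rotation": [0,0,0]},
])

```text
t: 11.87
tcp_pos: [0.577, -0.0698, 0.1491]
tool_rot: [0.624, 0.745, -0.152, 0.182]
force: [0.3, 0.1, -7.1]
finger_gap: 0.244
```

```bash
python3 - <<'E'
from h import *
where()
sc=manip.snapshot("scene")[:,:,::-1];cv2.imwrite("pics/s6.png",sc)
cv2.imwrite("pics/c6.png",crop(sc,205,130,100,75,8))
E
```

```text
t 11.87 tcp [ 0.577  -0.0698  0.1491] F [ 0.3  0.1 -7.1] T [0.52 0.1  0.  ] gap 0.244 x [-0.1559  0.8735 -0.4611] z [ 0.0811 -0.454  -0.8873]
tip(stand) [ -0.2 -87.8  55.6] pitch 27.46 yaw err 0.12
```

View pics/c6.png

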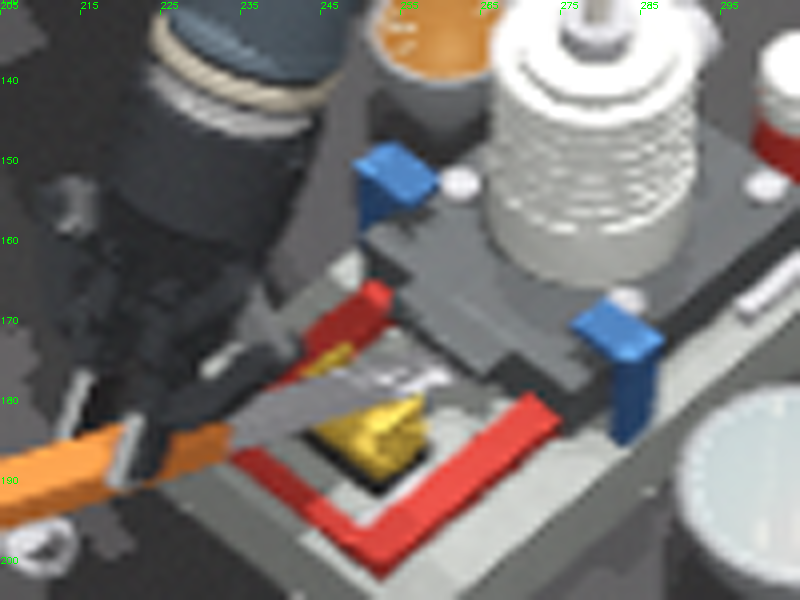

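The bar lies between the cheeks with its tip under the lip, no contact force. Now lever in steps; compute each step's tool-frame motion along a tangent-to-crest path.

```bash
cat >> h.py <<'E'
def lev(p,dl,tipy=-87,d=11):
    a=np.radians(p);y0=-145+d*np.sin(a);z0=71-dl+d*np.cos(a);s=(tipy-y0)/np.cos(a)
    t=np.array([0,tipy,z0-s*np.sin(a)]);M=tool(90+YAW,p);return W(t)-M@TIP,M,t
def rows(T0,T1,n):   # equal tool-frame rows (shift then turn)
    M0,M1=T0[1],T1[1];w=R.from_matrix(M0.T@M1).as_rotvec()/n;D=R.from_rotvec(w).as_matrix()
    A=sum(np.linalg.matrix_power(D,k) for k in range(n));v=np.linalg.solve(A,M0.T@(T1[0]-T0[0]))
    return np.round(v*1e3,2),np.round(np.degrees(w),2)
E
python3 - <<'E'
from h import *
where();s,M=st()
seq=[(20,0),(14.5,4),(9,8),(3,8),(-3,8),(-8,8)]
cur=(s["tcp_pos"],M)
for q in seq:
    n=6;T=lev(*q);print(q,"tipz",round(T[2][2],1),"rows x6",*rows(cur,T,n),"tcp",np.round(T[0],4));cur=T
E
```

```text
t 11.92 tcp [ 0.577  -0.0699  0.1491] F [ 0.1 -0.3 -7.1] T [ 0.57  0.07 -0.02] gap 0.244 x [-0.1557  0.8736 -0.4612] z [ 0.0811 -0.454  -0.8873]
tip(stand) [ -0.2 -87.9  55.7] pitch 27.46 yaw err 0.11
t 11.92 tcp [ 0.577  -0.0699  0.1491] F [ 0.1 -0.3 -7.1] T [ 0.57  0.07 -0.02] gap 0.244 x [-0.1557  0.8736 -0.4612] z [ 0.0811 -0.454  -0.8873]
(20, 0) tipz 61.6 rows x6 [ 0.16 -0.04  4.16] [0.01 1.24 0.02] tcp [ 0.5784 -0.0792  0.1261]
(14.5, 4) tipz 63.4 rows x6 [ 0.22 -0.    3.49] [-0.    0.92 -0.  ] tcp [ 0.5793 -0.0843  0.1057]
(9, 8) tipz 65.0 rows x6 [ 0.25 -0.    3.51] [-0.    0.92 -0.  ] tcp [ 0.5799 -0.0872  0.0848]
(3, 8) tipz 71.0 rows x6 [ 0.22 -0.    3.12] [0. 1. 0.] tcp [ 0.58   -0.088   0.0661]
(-3, 8) tipz 77.1 rows x6 [0.33 0.   3.1 ] [0. 1. 0.] tcp [ 0.5797 -0.0862  0.0474]
(-8, 8) tipz 82.3 rows x6 [0.35 0.   2.57] [-0.    0.83  0.  ] tcp [ 0.5791 -0.0828  0.0323]
```

Call:
send_rows([
  {"gripper": 10,"travel": [0.2,0,4.2],"rotation": [0,1.24,0]},
  {"gripper": 10,"travel": [0.2,0,4.2],"rotation": [0,1.24,0]},
  {"gripper": 10,"travel": [0.2,0,4.2],"rotation": [0,1.24,0]},
  {"gripper": 10,"travel": [0.2,0,4.2],"rotation": [0,1.24,0]},
  {"gripper": 10,"travel": [0.2,0,4.2],"rotation": [0,1.24,0]},
  {"gripper": 10,"travel": [0.2,0,4.2],"rotation": [0,1.24,0]},
  {"gripper": 10,"travel": [0,0,0],"rotation": [0,0,0]},
  {"gripper": 10,"travel": [0,0,0],"rotation": [0,0,0]},
], newtons=120)

```text
t: 12.58
tcp_pos: [0.5786, -0.0796, 0.1259]
tool_rot: [0.633, 0.755, -0.112, 0.133]
force: [0.2, 0.6, -5.6]
finger_gap: 0.236
```

```bash
python3 - <<'E'
from h import *
where()
E
```

```text
t 12.58 tcp [ 0.5786 -0.0796  0.1259] F [ 0.2  0.6 -5.6] T [0.41 0.1  0.03] gap 0.236 x [-0.1642  0.9248 -0.3431] z [ 0.0599 -0.3379 -0.9393]
tip(stand) [ -0.2 -87.5  61.1] pitch 20.07 yaw err 0.07
```

Contact is just starting (Fz −7.1 → −5.6). Next step.

Call:
send_rows([
  {"gripper": 10,"travel": [0.2,0,3.5],"rotation": [0,0.92,0]},
  {"gripper": 10,"travel": [0.2,0,3.5],"rotation": [0,0.92,0]},
  {"gripper": 10,"travel": [0.2,0,3.5],"rotation": [0,0.92,0]},
  {"gripper": 10,"travel": [0.2,0,3.5],"rotation": [0,0.92,0]},
  {"gripper": 10,"travel": [0.2,0,3.5],"rotation": [0,0.92,0]},
  {"gripper": 10,"travel": [0.2,0,3.5],"rotation": [0,0.92,0]},
  {"gripper": 10,"travel": [0,0,0],"rotation": [0,0,0]},
  {"gripper": 10,"travel": [0,0,0],"rotation": [0,0,0]},
])

```text
t: 13.25
tcp_pos: [0.5789, -0.0832, 0.1046]
tool_rot: [0.638, 0.76, -0.08, 0.095]
force: [-1.1, 6.4, -3.9]
finger_gap: 0.229
```

```bash
python3 - <<'E'
from h import *
where()
E
```

```text
t 13.25 tcp [ 0.5789 -0.0832  0.1046] F [-1.1  6.4 -3.9] T [ 1.34  0.1  -0.  ] gap 0.229 x [-0.1688  0.9541 -0.2473] z [ 0.0426 -0.2436 -0.9689]
tip(stand) [ -0.3 -85.8  63. ] pitch 14.32 yaw err 0.03
```

Call:
send_rows([
  {"gripper": 10,"travel": [0.4,0,3.5],"rotation": [0,0.92,0]},
  {"gripper": 10,"travel": [0.4,0,3.5],"rotation": [0,0.92,0]},
  {"gripper": 10,"travel": [0.4,0,3.5],"rotation": [0,0.92,0]},
  {"gripper": 10,"travel": [0.4,0,3.5],"rotation": [0,0.92,0]},
  {"gripper": 10,"travel": [0.4,0,3.5],"rotation": [0,0.92,0]},
  {"gripper": 10,"travel": [0.4,0,3.5],"rotation": [0,0.92,0]},
  {"gripper": 10,"travel": [0,0,0],"rotation": [0,0,0]},
  {"gripper": 10,"travel": [0,0,0],"rotation": [0,0,0]},
])

```text
t: 13.92
tcp_pos: [0.5794, -0.0849, 0.0842]
tool_rot: [0.641, 0.764, -0.049, 0.059]
force: [-1.2, 8.3, -0.2]
finger_gap: 0.236
```

```bash
cat >> h.py <<'E'
def redpix(name="scene"):
    a=manip.snapshot(name).astype(int);m=(a[...,0]>110)&(a[...,1]<90)&(a[...,2]<90);return a.astype(np.uint8),m
E
python3 - <<'E'
from h import *
where()
a,m=redpix();cv2.imwrite("pics/s7.png",a[:,:,::-1])
o=cv2.imread("pics/s6.png")
def ncen(im,box):  # red near right nose
    x0,y0,x1,y1=box;b=im[y0:y1,x0:x1].astype(int);k=(b[...,2]>110)&(b[...,1]<90)&(b[...,0]<90);ys,xs=np.nonzero(k);return (xs+x0).max(),(ys+y0).min(),len(xs)
for f in ("scene0","s6","s7"): print(f,ncen(cv2.imread(f"pics/{f}.png"),(250,172,290,205)))
# template shift of the right keeper-adjacent plate patch & red nose by phase
E
```

```text
t 13.92 tcp [ 0.5794 -0.0849  0.0842] F [-1.2  8.3 -0.2] T [ 1.33  0.14 -0.02] gap 0.236 x [-0.1724  0.9731 -0.1529] z [ 0.0263 -0.1507 -0.9882]
tip(stand) [ -0.3 -84.6  65.2] pitch 8.8 yaw err 0.05
scene0 (np.int64(274), np.int64(172), 176)
s6 (np.int64(274), np.int64(172), 178)
s7 (np.int64(274), np.int64(172), 176)
```

Call:
send_rows([
  {"gripper": 10,"travel": [0.1,0,3.1],"rotation": [0,1,0]},
  {"gripper": 10,"travel": [0.1,0,3.1],"rotation": [0,1,0]},
  {"gripper": 10,"travel": [0.1,0,3.1],"rotation": [0,1,0]},
  {"gripper": 10,"travel": [0.1,0,3.1],"rotation": [0,1,0]},
  {"gripper": 10,"travel": [0.1,0,3.1],"rotation": [0,1,0]},
  {"gripper": 10,"travel": [0.1,0,3.1],"rotation": [0,1,0]},
  {"gripper": 10,"travel": [0,0,0],"rotation": [0,0,0]},
  {"gripper": 10,"travel": [0,0,0],"rotation": [0,0,0]},
])

```text
t: 14.63
tcp_pos: [0.5789, -0.0847, 0.0658]
tool_rot: [0.643, 0.766, -0.015, 0.017]
force: [-1.2, 13.1, 1.0]
finger_gap: 0.234
```

```bash
cat > look.py <<'E'
from h import *
import sys
# sub-pixel vertical/horizontal shift of plate/engine and right catch arm vs pics/s6.png
where()
a=manip.snapshot("scene")[:,:,::-1];cv2.imwrite(f"pics/{sys.argv[1]}.png",a);r=cv2.imread("pics/s6.png")
def shift(x0,y0,x1,y1,ch=None):
    f=lambda i:(i[y0-4:y1+4,x0-4:x1+4].astype(np.float32));A=f(a);B=r[y0:y1,x0:x1].astype(np.float32)
    k=8;A=cv2.resize(A,None,fx=k,fy=k,interpolation=cv2.INTER_CUBIC);B=cv2.resize(B,None,fx=k,fy=k,interpolation=cv2.INTER_CUBIC)
    m=cv2.matchTemplate(A,B,cv2.TM_CCOEFF_NORMED);_,v,_,p=cv2.minMaxLoc(m);return (p[0]/k-4,p[1]/k-4,round(v,3))
print("engine head",shift(265,126,298,165),"plate R corner",shift(258,170,276,184),"catch elbow",shift(242,192,262,204))
S=manip.calibration("scene")
for h in (5,10,14,15,16.5):
    th=h/160;q=lambda y,z:[0,80+(y-80)*np.cos(th)+z*np.sin(th),50-(y-80)*np.sin(th)+z*np.cos(th)]
    print(h,"head",np.round(proj(S,W(q(0,150)))-proj(S,W([0,0,200])),2),end=" ")
print("catch 12mm",np.round(proj(S,W([30,-148,64]))-proj(S,W([30,-160,64])),2))
E
python3 look.py s8
```

```text
t 14.63 tcp [ 0.5789 -0.0847  0.0658] F [-1.2 13.1  1. ] T [ 1.89  0.13 -0.07] gap 0.234 x [-0.1738  0.9837 -0.046 ] z [ 0.0065 -0.0456 -0.9989]
tip(stand) [ -0.5 -83.6  72.2] pitch 2.64 yaw err 0.02
engine head (0.375, -0.5, 0.966) plate R corner (0.375, -0.375, 0.92) catch elbow (0.0, 0.0, 0.983)
5 head [[ 0.97 -1.22]] 10 head [[ 1.94 -2.42]] 14 head [[ 2.74 -3.36]] 15 head [[ 2.94 -3.59]] 16.5 head [[ 3.23 -3.94]] catch 12mm [[ 2.42 -1.96]]
```

Engine just starts lifting (~2 mm). The axial pull is rolling friction on the crest. Continue.

Call:
send_rows([
  {"gripper": 10,"travel": [0,0,3.1],"rotation": [0,1,0]},
  {"gripper": 10,"travel": [0,0,3.1],"rotation": [0,1,0]},
  {"gripper": 10,"travel": [0,0,3.1],"rotation": [0,1,0]},
  {"gripper": 10,"travel": [0,0,3.1],"rotation": [0,1,0]},
  {"gripper": 10,"travel": [0,0,3.1],"rotation": [0,1,0]},
  {"gripper": 10,"travel": [0,0,3.1],"rotation": [0,1,0]},
  {"gripper": 10,"travel": [0,0,0],"rotation": [0,0,0]},
  {"gripper": 10,"travel": [0,0,0],"rotation": [0,0,0]},
])

```text
t: 15.35
tcp_pos: [0.5783, -0.083, 0.0477]
tool_rot: [0.643, 0.766, 0.019, -0.025]
force: [-1.4, 16.0, 4.2]
finger_gap: 0.235
```

```bash
python3 look.py s9
```

```text
t 15.35 tcp [ 0.5783 -0.083   0.0477] F [-1.4 16.   4.2] T [ 2.38  0.15 -0.12] gap 0.235 x [-0.1731  0.983   0.062 ] z [-0.0135  0.0606 -0.9981]
tip(stand) [ -0.7 -83.9  79.6] pitch -3.55 yaw err -0.01
engine head (1.0, -1.375, 0.944) plate R corner (0.75, -1.0, 0.867) catch elbow (0.0, 0.0, 0.98)
5 head [[ 0.97 -1.22]] 10 head [[ 1.94 -2.42]] 14 head [[ 2.74 -3.36]] 15 head [[ 2.94 -3.59]] 16.5 head [[ 3.23 -3.94]] catch 12mm [[ 2.42 -1.96]]
```

Call:
send_rows([
  {"gripper": 10,"travel": [0,0,3.5],"rotation": [0,0.9,0]},
  {"gripper": 10,"travel": [0,0,3.5],"rotation": [0,0.9,0]},
  {"gripper": 10,"travel": [0,0,3.5],"rotation": [0,0.9,0]},
  {"gripper": 10,"travel": [0,0,3.5],"rotation": [0,0.9,0]},
  {"gripper": 10,"travel": [0,0,3],"rotation": [0,0.9,0]},
  {"gripper": 10,"travel": [0,0,0],"rotation": [0,0,0]},
  {"gripper": 10,"travel": [0,0,0],"rotation": [0,0,0]},
])

```text
t: 15.98
tcp_pos: [0.5777, -0.0805, 0.0314]
tool_rot: [0.641, 0.764, 0.045, -0.056]
force: [-1.5, 17.1, 6.7]
finger_gap: 0.231
```

```bash
python3 look.py s10
```

```text
t 15.98 tcp [ 0.5777 -0.0805  0.0314] F [-1.5 17.1  6.7] T [ 2.81  0.24 -0.26] gap 0.231 x [-0.1714  0.9748  0.1425] z [-0.0282  0.1397 -0.9898]
tip(stand) [ -0.8 -84.8  82.2] pitch -8.19 yaw err -0.03
engine head (1.875, -2.5, 0.899) plate R corner (1.25, -1.75, 0.775) catch elbow (0.125, 0.0, 0.978)
5 head [[ 0.97 -1.22]] 10 head [[ 1.94 -2.42]] 14 head [[ 2.74 -3.36]] 15 head [[ 2.94 -3.59]] 16.5 head [[ 3.23 -3.94]] catch 12mm [[ 2.42 -1.96]]
```

Call:
send_rows([
  {"gripper": 10,"travel": [0,0,3],"rotation": [0,0.8,0]},
  {"gripper": 10,"travel": [0,0,3],"rotation": [0,0.8,0]},
  {"gripper": 10,"travel": [0,0,3],"rotation": [0,0.8,0]},
  {"gripper": 10,"travel": [0,0,2],"rotation": [0,0.6,0]},
  {"gripper": 10,"travel": [0,0,0],"rotation": [0,0,0]},
  {"gripper": 10,"travel": [0,0,0],"rotation": [0,0,0]},
])

```text
t: 16.53
tcp_pos: [0.5772, -0.0782, 0.0211]
tool_rot: [0.64, 0.762, 0.062, -0.077]
force: [-2.1, 18.2, 9.1]
finger_gap: 0.235
```

```bash
python3 look.py s11
```

```text
t 16.53 tcp [ 0.5772 -0.0782  0.0211] F [-2.1 18.2  9.1] T [ 3.13  0.3  -0.24] gap 0.235 x [-0.1696  0.9659  0.1958] z [-0.0378  0.1921 -0.9806]
tip(stand) [ -0.8 -85.4  84.3] pitch -11.29 yaw err -0.04
engine head (2.375, -3.125, 0.864) plate R corner (1.625, -2.25, 0.736) catch elbow (0.125, 0.0, 0.973)
5 head [[ 0.97 -1.22]] 10 head [[ 1.94 -2.42]] 14 head [[ 2.74 -3.36]] 15 head [[ 2.94 -3.59]] 16.5 head [[ 3.23 -3.94]] catch 12mm [[ 2.42 -1.96]]
```

Lift ≈13 mm; now small steps.

Call:
send_rows([
  {"gripper": 10,"travel": [0,0,2],"rotation": [0,0.6,0]},
  {"gripper": 10,"travel": [0,0,1.5],"rotation": [0,0.4,0]},
  {"gripper": 10,"travel": [0,0,0],"rotation": [0,0,0]},
  {"gripper": 10,"travel": [0,0,0],"rotation": [0,0,0]},
])

```text
t: 16.92
tcp_pos: [0.577, -0.0774, 0.0178]
tool_rot: [0.639, 0.762, 0.067, -0.083]
force: [-2.1, 18.0, 9.1]
finger_gap: 0.239
```

```bash
python3 look.py s12
```

```text
t 16.92 tcp [ 0.577  -0.0774  0.0178] F [-2.1 18.   9.1] T [ 3.13  0.3  -0.29] gap 0.239 x [-0.1691  0.9623  0.2132] z [-0.041   0.2093 -0.977 ]
tip(stand) [ -0.9 -85.7  85. ] pitch -12.31 yaw err -0.04
engine head (2.625, -3.5, 0.828) plate R corner (1.5, -2.875, 0.698) catch elbow (3.125, -2.25, 0.677)
5 head [[ 0.97 -1.22]] 10 head [[ 1.94 -2.42]] 14 head [[ 2.74 -3.36]] 15 head [[ 2.94 -3.59]] 16.5 head [[ 3.23 -3.94]] catch 12mm [[ 2.42 -1.96]]
```

The catch sprang in (elbow shifted +3.1,−2.3 px). Stop raising and let down gently.

Call:
send_rows([
  {"gripper": 10,"travel": [0,0,-1],"rotation": [0,-0.3,0]},
  {"gripper": 10,"travel": [0,0,-1],"rotation": [0,-0.3,0]},
  {"gripper": 10,"travel": [0,0,-1],"rotation": [0,-0.3,0]},
  {"gripper": 10,"travel": [0,0,-1],"rotation": [0,-0.3,0]},
  {"gripper": 10,"travel": [0,0,-1.5],"rotation": [0,-0.4,0]},
  {"gripper": 10,"travel": [0,0,-1.5],"rotation": [0,-0.4,0]},
  {"gripper": 10,"travel": [0,0,-1.5],"rotation": [0,-0.4,0]},
  {"gripper": 10,"travel": [0,0,-1.5],"rotation": [0,-0.4,0]},
  {"gripper": 10,"travel": [0,0,-2],"rotation": [0,-0.5,0]},
  {"gripper": 10,"travel": [0,0,-2],"rotation": [0,-0.5,0]},
  {"gripper": 10,"travel": [0,0,-2],"rotation": [0,-0.5,0]},
  {"gripper": 10,"travel": [0,0,-2],"rotation": [0,-0.5,0]},
])

```text
t: 17.97
tcp_pos: [0.578, -0.0826, 0.0345]
tool_rot: [0.641, 0.765, 0.039, -0.049]
force: [-0.8, 13.0, 1.7]
finger_gap: 0.234
```

```bash
python3 look.py s13
```

```text
t 17.97 tcp [ 0.578  -0.0826  0.0345] F [-0.8 13.   1.7] T [ 2.28  0.25 -0.25] gap 0.234 x [-0.1723  0.977   0.1255] z [-0.025   0.123  -0.9921]
tip(stand) [ -1.  -86.   81.3] pitch -7.21 yaw err 0.0
engine head (2.625, -3.5, 0.832) plate R corner (1.625, -2.75, 0.689) catch elbow (3.125, -2.25, 0.676)
5 head [[ 0.97 -1.22]] 10 head [[ 1.94 -2.42]] 14 head [[ 2.74 -3.36]] 15 head [[ 2.94 -3.59]] 16.5 head [[ 3.23 -3.94]] catch 12mm [[ 2.42 -1.96]]
```

The engine stays up on the catch. Continue unloading the bar.

Call:
send_rows([
  {"gripper": 10,"travel": [0,0,-3],"rotation": [0,-0.9,0]},
  {"gripper": 10,"travel": [0,0,-3],"rotation": [0,-0.9,0]},
  {"gripper": 10,"travel": [0,0,-3],"rotation": [0,-0.9,0]},
  {"gripper": 10,"travel": [0,0,-3],"rotation": [0,-0.9,0]},
  {"gripper": 10,"travel": [0,0,-3],"rotation": [0,-0.9,0]},
  {"gripper": 10,"travel": [0,0,-3],"rotation": [0,-0.9,0]},
  {"gripper": 10,"travel": [0,0,-3],"rotation": [0,-0.9,0]},
  {"gripper": 10,"travel": [0,0,-3],"rotation": [0,-0.9,0]},
  {"gripper": 10,"travel": [0,0,0],"rotation": [0,0,0]},
  {"gripper": 10,"travel": [0,0,0],"rotation": [0,0,0]},
])

```text
t: 18.85
tcp_pos: [0.5805, -0.0888, 0.0579]
tool_rot: [0.642, 0.767, -0.003, 0.004]
force: [-0.4, 1.3, -3.2]
finger_gap: 0.235
```

```bash
python3 look.py s14
```

```text
t 18.85 tcp [ 0.5805 -0.0888  0.0579] F [-0.4  1.3 -3.2] T [0.8  0.16 0.02] gap 0.235 x [-0.1759  0.9844 -0.0088] z [ 0.0021 -0.0085 -1.    ]
tip(stand) [ -0.2 -88.3  73.1] pitch 0.5 yaw err 0.13
engine head (2.5, -3.375, 0.839) plate R corner (2.0, -2.375, 0.688) catch elbow (3.125, -2.25, 0.669)
5 head [[ 0.97 -1.22]] 10 head [[ 1.94 -2.42]] 14 head [[ 2.74 -3.36]] 15 head [[ 2.94 -3.59]] 16.5 head [[ 3.23 -3.94]] catch 12mm [[ 2.42 -1.96]]
```

Call:
send_rows([
  {"gripper": 10,"travel": [0,0,-4],"rotation": [0,-0.7,0]},
  {"gripper": 10,"travel": [0,0,-3],"rotation": [0,-0.7,0]},
  {"gripper": 10,"travel": [0,0,-3],"rotation": [0,-0.6,0]},
  {"gripper": 10,"travel": [0,0,0],"rotation": [0,0,0]},
  {"gripper": 10,"travel": [0,0,0],"rotation": [0,0,0]},
])

```text
t: 19.32
tcp_pos: [0.5808, -0.0888, 0.0679]
tool_rot: [0.642, 0.767, -0.014, 0.017]
force: [0.5, -0.9, -4.2]
finger_gap: 0.234
```

```bash
python3 look.py s15
```

```text
t 19.32 tcp [ 0.5808 -0.0888  0.0679] F [ 0.5 -0.9 -4.2] T [ 0.14 -0.   -0.01] gap 0.234 x [-0.176   0.9834 -0.0446] z [ 0.009  -0.0437 -0.999 ]
tip(stand) [ -0.  -88.   74.7] pitch 2.56 yaw err 0.14
engine head (2.5, -3.375, 0.839) plate R corner (1.75, -2.5, 0.726) catch elbow (3.125, -2.25, 0.668)
5 head [[ 0.97 -1.22]] 10 head [[ 1.94 -2.42]] 14 head [[ 2.74 -3.36]] 15 head [[ 2.94 -3.59]] 16.5 head [[ 3.23 -3.94]] catch 12mm [[ 2.42 -1.96]]
```

Call:
send_rows([
  {"gripper": 10,"travel": [0,0,-3],"rotation": [0,0,0]},
  {"gripper": 10,"travel": [0,0,-3],"rotation": [0,0,0]},
  {"gripper": 10,"travel": [0,0,0],"rotation": [0,0,0]},
  {"gripper": 10,"travel": [0,0,0],"rotation": [0,0,0]},
])

```text
t: 19.7
tcp_pos: [0.58, -0.088, 0.0735]
tool_rot: [0.642, 0.767, -0.014, 0.016]
force: [1.1, -0.7, -5.7]
finger_gap: 0.235
```

```bash
python3 - <<'E'
from h import *
where()
E
```

```text
t 19.7 tcp [ 0.58   -0.088   0.0735] F [ 1.1 -0.7 -5.7] T [-0.05 -0.04  0.02] gap 0.235 x [-0.1755  0.9835 -0.0432] z [ 0.0074 -0.0425 -0.9991]
tip(stand) [ -0.4 -87.1  80.5] pitch 2.47 yaw err 0.12
```

Call:
send_rows([
  {"gripper": 10,"travel": [-4,0,-0.5],"rotation": [0,0,0]},
  {"gripper": 10,"travel": [-7,0,-0.5],"rotation": [0,0,0]},
  {"gripper": 10,"travel": [-8,0,-0.8],"rotation": [0,0,0]},
  {"gripper": 10,"travel": [-8,0,-1],"rotation": [0,0,0]},
  {"gripper": 10,"travel": [-5,0,-1],"rotation": [0,0,0]},
  {"gripper": 10,"travel": [0,0,0],"rotation": [0,0,0]},
])

```text
t: 20.2
tcp_pos: [0.5868, -0.1216, 0.0792]
tool_rot: [0.643, 0.766, -0.014, 0.018]
force: [0.4, -1.1, -6.3]
finger_gap: 0.234
```

```bash
python3 look.py s16
```

```text
t 20.2 tcp [ 0.5868 -0.1216  0.0792] F [ 0.4 -1.1 -6.3] T [-0.14 -0.09 -0.01] gap 0.234 x [-0.1736  0.9838 -0.0448] z [ 0.0096 -0.0438 -0.999 ]
tip(stand) [   0.8 -121.3   85.9] pitch 2.57 yaw err 0.01
engine head (2.5, -3.375, 0.839) plate R corner (1.75, -2.125, 0.723) catch elbow (3.125, -2.25, 0.668)
5 head [[ 0.97 -1.22]] 10 head [[ 1.94 -2.42]] 14 head [[ 2.74 -3.36]] 15 head [[ 2.94 -3.59]] 16.5 head [[ 3.23 -3.94]] catch 12mm [[ 2.42 -1.96]]
```

Clear of the lip; engine on the catch unchanged. Raise, then return over the mat, aligned with the mat's long axis (yaw ≈62°).

Call:
send_rows([
  {"gripper": 10,"travel": [-8,0,-10],"rotation": [0,0,0]},
  {"gripper": 10,"travel": [-10,0,-20],"rotation": [0,0,0]},
  {"gripper": 10,"travel": [-20,0,-30],"rotation": [0,0,0]},
  {"gripper": 10,"travel": [-30,0,-30],"rotation": [0,0,0]},
  {"gripper": 10,"travel": [-30,0,-20],"rotation": [0,0,0]},
  {"gripper": 10,"travel": [-20,0,-8],"rotation": [0,0,0]},
  {"gripper": 10,"travel": [-10,0,0],"rotation": [0,0,0]},
  {"gripper": 10,"travel": [0,0,0],"rotation": [0,0,0]},
  {"gripper": 10,"travel": [0,0,0],"rotation": [0,0,0]},
])

```text
t: 21.0
tcp_pos: [0.6055, -0.2383, 0.1997]
tool_rot: [0.642, 0.766, -0.014, 0.014]
force: [-0.2, 0.5, -7.1]
finger_gap: 0.234
```

```bash
python3 - <<'E'
from h import *
s,M=st();T=(np.array([.505,-.450,.19]),tool(62,0));delta(*T);print(rows((s["tcp_pos"],M),T,12))
E
```

```text
t 21.0 tcp [ 0.6055 -0.2383  0.1997] F [-0.2  0.5 -7.1] T [-0.1   0.01  0.03] gap 0.234 x [-0.1745  0.9839 -0.0389] z [ 0.0036 -0.0389 -0.9992]
t 21.0 tcp [ 0.6055 -0.2383  0.1997] F [-0.2  0.5 -7.1] T [-0.1   0.01  0.03] gap 0.234 x [-0.1745  0.9839 -0.0389] z [ 0.0036 -0.0389 -0.9992]
travel mm [-190.3 -135.8   17.6] rot deg [ 0.56  2.21 38.05]
(array([-18.89,  -6.15,   1.21]), array([0.05, 0.18, 3.17]))
```

Call:
send_rows([
  {"gripper": 10,"travel": [-18.9,-6.2,1.2],"rotation": [0,0.2,3.2]},
  {"gripper": 10,"travel": [-18.9,-6.2,1.2],"rotation": [0,0.2,3.2]},
  {"gripper": 10,"travel": [-18.9,-6.2,1.2],"rotation": [0,0.2,3.2]},
  {"gripper": 10,"travel": [-18.9,-6.2,1.2],"rotation": [0,0.2,3.2]},
  {"gripper": 10,"travel": [-18.9,-6.2,1.2],"rotation": [0,0.2,3.2]},
  {"gripper": 10,"travel": [-18.9,-6.2,1.2],"rotation": [0,0.2,3.2]},
  {"gripper": 10,"travel": [-18.9,-6.2,1.2],"rotation": [0,0.2,3.2]},
  {"gripper": 10,"travel": [-18.9,-6.2,1.2],"rotation": [0,0.2,3.2]},
  {"gripper": 10,"travel": [-18.9,-6.2,1.2],"rotation": [0,0.2,3.2]},
  {"gripper": 10,"travel": [-18.9,-6.2,1.2],"rotation": [0,0.2,3.2]},
  {"gripper": 10,"travel": [-18.9,-6.2,1.2],"rotation": [0,0.2,3.2]},
  {"gripper": 10,"travel": [-18.9,-6.2,1.2],"rotation": [0,0.2,3.2]},
])

```text
t: 22.0
tcp_pos: [0.505, -0.4484, 0.1888]
tool_rot: [0.859, 0.513, 0.006, 0.001]
force: [0.5, -0.7, -6.5]
finger_gap: 0.236
```

Call:
send_rows([
  {"gripper": 10,"travel": [0,0,20],"rotation": [0,0,0]},
  {"gripper": 10,"travel": [0,0,30],"rotation": [0,0,0]},
  {"gripper": 10,"travel": [0,0,30],"rotation": [0,0,0]},
  {"gripper": 10,"travel": [0,0,30],"rotation": [0,0,0]},
  {"gripper": 10,"travel": [0,0,25],"rotation": [0,0,0]},
  {"gripper": 10,"travel": [0,0,20],"rotation": [0,0,0]},
  {"gripper": 10,"travel": [0,0,10],"rotation": [0,0,0]},
  {"gripper": 10,"travel": [0,0,5],"rotation": [0,0,0]},
  {"gripper": 10,"travel": [0,0,0],"rotation": [0,0,0]},
  {"gripper": 10,"travel": [0,0,0],"rotation": [0,0,0]},
])

```text
t: 22.83
tcp_pos: [0.509, -0.4513, 0.0221]
tool_rot: [0.858, 0.513, 0.006, 0.005]
force: [-0.3, -0.1, -6.9]
finger_gap: 0.235
```

```bash
python3 - <<'E'
from h import *
delta([.505,-.450,-.0143],tool(62,0))
E
```

```text
t 22.83 tcp [ 0.509  -0.4513  0.0221] F [-0.3 -0.1 -6.9] T [-0.25  0.1  -0.  ] gap 0.235 x [0.4732 0.8809 0.0049] z [ 0.0148 -0.0024 -0.9999]
travel mm [-0.9 -4.7 36.3] rot deg [ 0.81 -0.28 -0.24]
```

Call:
send_rows([
  {"gripper": 10,"travel": [0,-2,8],"rotation": [0.4,0.3,0]},
  {"gripper": 10,"travel": [0,-2,8],"rotation": [0.4,0,0]},
  {"gripper": 10,"travel": [0,0,6],"rotation": [0,0,0]},
  {"gripper": 10,"travel": [0,0,4],"rotation": [0,0,0]},
  {"gripper": 10,"travel": [0,0,2],"rotation": [0,0,0]},
  {"gripper": 10,"travel": [0,0,0],"rotation": [0,0,0]},
  {"gripper": 10,"travel": [0,0,0],"rotation": [0,0,0]},
], newtons=60)

```text
t: 23.42
tcp_pos: [0.5051, -0.4496, -0.0066]
tool_rot: [0.858, 0.513, 0.004, -0.003]
force: [-0.2, 0.2, -6.7]
finger_gap: 0.237
```

```bash
python3 - <<'E'
from h import *
st()
E
```

```text
t 23.42 tcp [ 0.5051 -0.4496 -0.0066] F [-0.2  0.2 -6.7] T [-0.21  0.06 -0.01] gap 0.237 x [0.4738 0.8806 0.0103] z [ 0.0044  0.0094 -0.9999]
```

No contact yet at 8 mm above the original height; lower the rest slowly (small pitch fix included).

Call:
send_rows([
  {"gripper": 10,"travel": [0,0,2],"rotation": [0,-0.5,0]},
  {"gripper": 10,"travel": [0,0,2],"rotation": [0,0,0]},
  {"gripper": 10,"travel": [0,0,1.5],"rotation": [0,0,0]},
  {"gripper": 10,"travel": [0,0,1],"rotation": [0,0,0]},
  {"gripper": 10,"travel": [0,0,0],"rotation": [0,0,0]},
  {"gripper": 10,"travel": [0,0,0],"rotation": [0,0,0]},
])

```text
t: 23.92
tcp_pos: [0.5052, -0.4494, -0.013]
tool_rot: [0.858, 0.513, 0.001, -0.001]
force: [0.8, 0.6, -6.6]
finger_gap: 0.236
```

```bash
python3 - <<'E'
from h import *
st()
E
```

```text
t 23.92 tcp [ 0.5052 -0.4494 -0.013 ] F [ 0.8  0.6 -6.6] T [-0.07  0.02  0.  ] gap 0.236 x [0.4739 0.8806 0.0018] z [ 4.0e-04  1.9e-03 -1.0e+00]
```

Call:
send_rows([
  {"gripper": 10,"travel": [0,0,1],"rotation": [0,0,0]},
  {"gripper": 10,"travel": [0,0,0.7],"rotation": [0,0,0]},
  {"gripper": 10,"travel": [0,0,0],"rotation": [0,0,0]},
  {"gripper": 10,"travel": [0,0,0],"rotation": [0,0,0]},
], newtons=40)

```text
t: 24.25
tcp_pos: [0.5052, -0.4496, -0.014]
tool_rot: [0.858, 0.513, 0.001, -0.0]
force: [-0.9, 1.3, -1.2]
finger_gap: 0.238
```

```bash
python3 - <<'E'
from h import *
st()
E
```

```text
t 24.25 tcp [ 0.5052 -0.4496 -0.014 ] F [-0.9  1.3 -1.2] T [0.16 0.05 0.03] gap 0.238 x [0.4737 0.8807 0.0014] z [ 5.0e-04  1.3e-03 -1.0e+00]
```

The mat carries the bar. Release and withdraw straight up.

Call:
send_rows([
  {"gripper": 28,"travel": [0,0,0],"rotation": [0,0,0]},
  {"gripper": 34,"travel": [0,0,0],"rotation": [0,0,0]},
  {"gripper": 40,"travel": [0,0,0],"rotation": [0,0,0]},
  {"gripper": 40,"travel": [0,0,0],"rotation": [0,0,0]},
  {"gripper": 40,"travel": [0,0,-5],"rotation": [0,0,0]},
  {"gripper": 40,"travel": [0,0,-15],"rotation": [0,0,0]},
  {"gripper": 40,"travel": [0,0,-25],"rotation": [0,0,0]},
  {"gripper": 40,"travel": [0,0,-35],"rotation": [0,0,0]},
  {"gripper": 40,"travel": [0,0,-35],"rotation": [0,0,0]},
  {"gripper": 40,"travel": [0,0,-30],"rotation": [0,0,0]},
  {"gripper": 40,"travel": [0,0,-15],"rotation": [0,0,0]},
  {"gripper": 40,"travel": [0,0,0],"rotation": [0,0,0]},
])

```text
t: 25.25
tcp_pos: [0.5075, -0.4526, 0.1523]
tool_rot: [0.858, 0.513, 0.001, 0.005]
force: [0.1, -0.3, -0.0]
finger_gap: 0.467
```

```bash
python3 look.py s20; python3 - <<'E'
from h import *
a=cv2.imread("pics/s20.png");o=np.zeros((600,800,3),np.uint8)
w=manip.snapshot("wrist")[:,:,::-1]
o[:300,:400]=cv2.resize(a[120:210,205:325],(400,300),interpolation=2);o[:300,400:]=cv2.resize(w,(400,300));o[300:,:]=cv2.resize(a[150:315,40:260],(800,600),interpolation=2)[:300] if 0 else cv2.resize(a[225:307,40:259],(800,300),interpolation=2)
cv2.imwrite("pics/c20.png",o)
E
```

```text
t 25.25 tcp [ 0.5075 -0.4526  0.1523] F [ 0.1 -0.3 -0. ] T [-0.04  0.03  0.  ] gap 0.467 x [ 0.4736  0.8808 -0.0031] z [ 0.0078 -0.0077 -0.9999]
tip(stand) [  11.3 -484.6  168.8] pitch 0.18 yaw err -38.27
engine head (2.5, -3.375, 0.839) plate R corner (1.75, -2.125, 0.722) catch elbow (3.125, -2.25, 0.662)
5 head [[ 0.97 -1.22]] 10 head [[ 1.94 -2.42]] 14 head [[ 2.74 -3.36]] 15 head [[ 2.94 -3.59]] 16.5 head [[ 3.23 -3.94]] catch 12mm [[ 2.42 -1.96]]
```

View pics/c20.png

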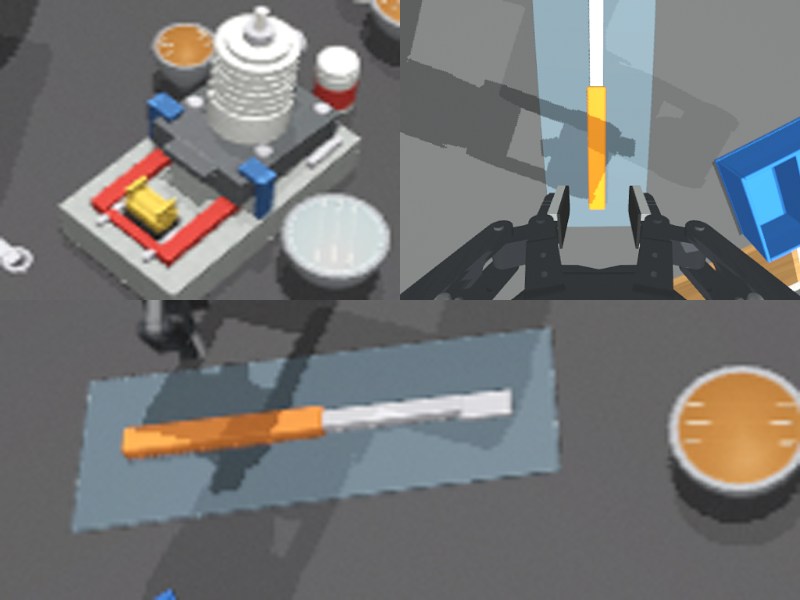

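The bar lies flat and fully on the mat. The engine stands raised with the red catch pushed in under it, and the bystanders are where they were. I'm handing in.

```bash
python3 -c "
from station import manip
print(manip.sign_off())"
```

```text
the job is handed in; nothing more can be done
None
```

The job is handed in after about 25 s of robot time. I laid the bar over the fulcrum with its tip under the lip and levered the plate up until the red catch sprang in. Then I let the engine down onto the catch, pulled the bar out and laid it flat on the mat.

**Last checks**
- **Engine:** in the scene camera it stays raised by about 14 mm, unchanged from the let-down to the end.
- **Catch:** its shift of 3.1 px right and 2.3 px up fits it having sprung fully in.
- **Keepers:** the plate was lifted to about 14.5 mm by the camera estimate. The handle force levelled off at about 9 N with no jump, so I saw no sign of contact with the blue keepers.
- **Bar:** it lies wholly on the mat, turned about 26° from where it started so that it runs along the mat's long axis.
- **Bystanders and gripper:** the goods visible in the last picture looked unmoved, and the gripper is clear and free of load.

**What disagreed or went wrong**
- **First grasp missed:** the real fingertips end about 20 mm behind the stated tool point, so the fingers closed just above the bar without touching it. I opened and gripped lower by feel.
- **Lift height:** under load the tip height worked out from the arm's pose was a few millimetres above what the camera showed, so I relied on the pictures.
- **Axial pull:** up to about 18 N pulled the bar towards the engine during the lift, probably friction on the fulcrum.

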